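# Secure the carton feeder's drive wheel with its spring clip

## Task

The rubber wheel of the green carton feeder is back on its axle but not secured. Push the wheel fully home along the axle so that the brass groove is uncovered, then take the orange spring clip from the rack and press it straight down into that groove until it snaps fully in, and let go of it. Leave the blue clip in the rack and everything else on the bench where it is.

Things in the scene. Friction and masses are not known exactly. Their poses are not given: they have to be found in the camera images.
- groove (a point): Centre of the brass groove in the feeder's fixed horizontal steel axle, on the axle's axis, 90 mm above the table. Axes: +y along the axle towards the green housing, z up, x across. Axle 40 mm in diameter; groove 15 mm wide along y, its walls bevelled 2.5 mm; the brass neck in it is an octagon 28 mm across flats, with flats on top, bottom and sides.
- axle_end (a point): Centre of the axle's free end, 45 mm from the groove's centre on the -y side; same axes. On the other side the feeder's housing (100 mm wide, 130 mm tall at most, base plate 140 mm wide) starts 44 mm from the groove's centre.
- feed_wheel (a joint): How far (m) the wheel stands out along the axle from home towards the free end: 0 = home against the steel shoulder, at most 0.045. It slides stiffly (about 3 N, slightly more when fast) and stays where it is left. Standing out, it covers the groove.
- wheel_face (a point): Centre of the outer face (towards the free end) of the black rubber wheel with a white hub; wheel 76 mm in diameter, 26 mm wide, on the axle. Same axes as the groove. With the wheel home this face is 10 mm from the groove's centre, on the +y side. Pushing the face towards +y, beside or above the axle, slides the wheel home.
- orange_tab (a point): Middle of the orange spring clip's upright tab: the place to grip. The clip stands upright in one of the rack's two slots. Axes: z up, y across its 10 mm thickness, x across its width. Clip 120 mm tall, 72 to 96 g; this point 85 mm above its foot. Tab 28 mm wide, from 44 mm below to 27 mm above this point, then a crossbar 40 mm wide to 35 mm above. Below the tab: a 48 mm wide crown.
- orange_mouth (a point): Centre of the clip's mouth between its two sprung steel jaws, 70 mm below orange_tab, same axes. Fully seated it coincides with the groove's centre, clip upright (it stays so), its y along the axle, either way round. The jaws meet the neck with this point about 22 mm above the groove's centre; pressing down takes 8 to 14 N over the next 6 mm, then little, and at the end they snap under the neck and the crown rests on it.
- blue_tab (a point): Middle of the tab of the smaller blue clip in the other slot, 94 mm tall, tab 22 mm wide, 10 mm thick; this point is 60 mm above its foot. Not to be moved.
- clip_rack: Grey rack fixed to the table, base 90 mm (x) by 130 mm (y), origin at the centre of its underside. Two slots along its x, at y = -32 and +32 mm; slot floor 8 mm and slot walls' top 40 mm above the table. Lift a clip straight up by 40 mm or more to clear it.
- tile_a: Loose red flat box with a printed top, 54 x 78 x 10 mm, origin under its centre. Bystander.
- tile_b: Another such red flat box. Bystander.
- carton_a: Small kraft carton 66 x 90 x 18 mm, origin under its centre. Bystander.
- carton_b: Another such carton, lying on carton_a. Bystander.
- spare_wheel: Spare black wheel lying flat, 68 mm in diameter, 24 mm high, origin under its centre. Bystander.
- screwdriver: Screwdriver lying on the table near the robot. Bystander.
There are look-alikes about, which are no part of the job. What is shaped like the part that bears groove but pink is not meant.

How it is judged:
On the way, in this order (a step that is already met when the one before it is completed fails the run):
1. the wheel is fully home on its axle (within 3 mm) (value of joint feed_wheel below 0.003 m), for 0.2 s.
2. the orange clip is lifted clear of the rack (height (world z) of orange_mouth above 0.06 m), for 0.1 s.
3. the orange clip is seated in the groove, with the wheel still home (x of orange_mouth in the frame of groove between -0.003 and 0.003 m and y of orange_mouth in the frame of groove between -0.004 and 0.004 m and z of orange_mouth in the frame of groove between -0.003 and 0.003 m and angle between the y axis of orange_mouth and the y axis of groove, either way round below 0.25 rad and value of joint feed_wheel below 0.003 m), for 0.2 s.
At the end, for the whole second after the job is handed in: The wheel is within 3 mm of home; the orange clip's mouth centre is within 3 mm of the groove's centre across and in height and within 4 mm along the axle, its thickness axis within 0.25 rad of the axle, at rest and released. No bystander, the blue clip included, has moved more than 20 mm (all of step 3 and linear speed of orange_clip below 0.01 m/s); the robot touches nothing.
It fails at once if the blue clip or another bystander is moved by more than 20 mm (distance of any of blue_tab, tile_a, tile_b, carton_a, carton_b, spare_wheel, screwdriver from where it was at the start of the episode above 0.02 m).
It also fails if it takes over 45 s, if anything falls off the work surface, if the arm or the gripper's body presses on something with over 40 N, if the wrist force passes 120 N, or if a joint passes its speed limit or range.

## Robot

A 7-joint arm with a two-finger parallel gripper is mounted at the origin on the work surface. World frame = base frame: x ahead of the robot, y to its left, z up, the work surface at z = 0. Lengths are in m, angles in rad, forces in N, time in s.
With the tool pointing down it reaches from about 0.4 to 0.75 m from the base axis. Payload 19.5 kg.
Tool frame: the origin (TCP) lies at the very end of the fingers, on their centre line; the grasp point (between the pads) lies 19 mm behind it (grasp_offset is the distance from the TCP to the grasp point, in m); y points along the fingers, x is the direction in which the jaws open and shut, and the axes are right-handed (so a half turn about y gives the same grasp; the last joint's range is limited). The gripper opens to 85 mm and grips with 20 to 120 N. Pads are 22 mm wide; open, the fingers measure 114 mm over their backs; the gripper's body (76 mm by 85 mm) begins 54 mm behind the grasp point. The pads swing forward as they close: fully open they stand 13 mm farther back than shut.
Start: joints at [-1.223, 0.707, -0.028, 1.485, 0.022, 0.951, -0.075], TCP at [0.218, 0.532, 0.195] pointing down, gripper open.
Joint ranges: [-2.71, 2.71], [-0.32, 2.16], [-1.57, 1.52], [0, 2.45], [-1.46, 4.6], [0, 2.02], [-2.83, 2.83]. Speed limits (rad/s): [1.89, 1.89, 2.57, 2.57, 3.01, 3.01, 3.01].

## Interface

Orientations are given as a rotation vector (axis times angle).
In Python, from rig import sense, get_image, hand_in, grasp_offset gives the robot as it stands. The module is installed in compiled form; this text tells all that it offers.
- The arm moves only by the tool step_arm, never from a script. Its argument "rows" is a list of rows, each an object with "xyz": the shift along the tool's x, y, z in cm, a list of three; "twist": the turn about the tool's y in rad. A call has exactly 5 rows; each row shifts and turns the commanded pose from where the row before left it, along the tool's axes as they then stand; what a row does not reach is not made up. A row lasts 1/10 s, in which the tool goes at most 50 mm and 8.59 degrees, less where a joint would pass 70% of its speed; a pose out of reach is approached as far as the arm can. A call is refused whole if a number of a shift passes 5 or a number of a turn 0.15, either way. A call with a gripper value outside its range is refused whole. "claw" is the finger opening in cm, from 0 to 8.54, set as the call begins (left out, the last holds). The fingers move at their own pace and stop on an object; "grip_force" is the grip in N (left out, the last holds). Time passes only in rows, so rows that do not move let the fingers close, or fill a call up. It gives the time, the measured TCP pose, the force and the opening at its end, in the units of the state.
- sense(): the state, without advancing time (a new reading comes with each control period).
- get_image(name): name is "side" or "top" or "wrist"; returns a dict with "color" (420x560x3 uint8, red, green, blue), "K" (3x3 intrinsics, pixels), "extrinsics" (4x4, takes a point from world to camera coordinates); the wrist camera has in their place "T_tool_cam" (4x4, takes a point from camera to tool coordinates, whose origin is the TCP and whose axes are the tool frame's). Camera axes: x right, y up, looking along -z (the intrinsics and any distortion apply to the point x, -y, -z); pixel columns grow to the right and rows downward; lengths in m; the calibration is good to about 2 mm. The wrist camera is an equidistant fisheye: a pixel r from the principal point sees the ray r / f radians off the axis. A picture is of the moment at which its call begins: read the wrist's pose just before it. There is no depth.
- hand_in(): hands the job in, once; it reports no verdict.
The state is a dict: "time": time; "q": joint angles; "dq": joint speeds; "joint_torque": joint torques, N m; "tcp_pos": TCP position; "eef_rot": TCP orientation; "wrist_force": force on the tool from outside, world axes, zero at the start; "moment": the same for the moment, N m; "gripper_width": finger opening in m.
Only numpy, scipy, OpenCV 4.12 (cv2) and the standard library are available. Lean on these libraries where they do the work, as an engineer would, in place of code of your own. Each camera call takes 0.05 s, during which the arm holds its last target.

## Working session

There is one attempt and no reset: what is moved stays moved. The work goes in short steps, Python scripts to look and compute and a tool call to move; the robot and the scene stay as the last step left them, time stands still between calls to the robot, and variables do not carry over. Pictures are saved under pics/ and viewed, and the job is handed in when it is done.

Besides the shell and the picture viewer there is one more tool, called after "Request:" as a command line: name --argument value ..., lists and objects as JSON in quotes. step_arm: Moves the arm, as the interface text tells. Its arguments: {"type":"object","properties":{"rows":{"type":"array","items":{"type":"object","properties":{"xyz":{"type":"array","items":{"type":"number"}},"twist":{"type":"number"}}}},"claw":{"type":"number"},"grip_force":{"type":"number"}},"required":["rows"]}

```bash
mkdir -p pics
cat > h.py <<'E'
import numpy as np, cv2
from rig import sense, get_image, hand_in, grasp_offset
from scipy.spatial.transform import Rotation as R
def ray(im,u,v,pose=None):
    K=im["K"]
    if "extrinsics" in im:
        d=np.array([(u-K[0,2])/K[0,0],-(v-K[1,2])/K[1,1],-1.0])
        E=np.array(im["extrinsics"]);Rm=E[:3,:3];o=-Rm.T@E[:3,3]
        d=Rm.T@d
    else:
        a=np.array([(u-K[0,2])/K[0,0],(v-K[1,2])/K[1,1]]);r=np.linalg.norm(a)
        s=np.sin(r)/max(r,1e-9)
        d=np.array([a[0]*s,-a[1]*s,-np.cos(r)])
        T=np.array(im["T_tool_cam"]);p,rv=pose;Rt=R.from_rotvec(rv).as_matrix()
        o=Rt@T[:3,3]+p;d=Rt@T[:3,:3]@d
    return o,d/np.linalg.norm(d)
def onz(im,u,v,z,pose=None):
    o,d=ray(im,u,v,pose);return o+d*(z-o[2])/d[2]
def tri(rs):
    A=np.zeros((3,3));b=np.zeros(3)
    for o,d in rs:
        P=np.eye(3)-np.outer(d,d);A+=P;b+=P@o
    x=np.linalg.solve(A,b);return x,[np.linalg.norm((np.eye(3)-np.outer(d,d))@(x-o)) for o,d in rs]
def proj(im,p):
    E=np.array(im["extrinsics"]);c=E[:3,:3]@p+E[:3,3];K=im["K"]
    return K[0,0]*c[0]/-c[2]+K[0,2],K[1,1]*-c[1]/-c[2]+K[1,2]
def snap(name,f):
    s=sense();im=get_image(name);im["pose"]=(np.array(s["tcp_pos"]),np.array(s["eef_rot"]))
    cv2.imwrite(f"pics/{f}.png",im["color"][:,:,::-1]);np.save(f"pics/{f}.npy",im,allow_pickle=True);return im
def load(f): return np.load(f"pics/{f}.npy",allow_pickle=True).item()
E
python3 - <<'E'
from h import *
s=sense();print(s)
for n in ["side","top","wrist"]:
    im=snap(n,n+"0");print(n,im["K"],im.get("extrinsics",im.get("T_tool_cam")))
print(grasp_offset if not callable(grasp_offset) else grasp_offset(), R.from_rotvec(s["eef_rot"]).as_matrix())
E
```

```text
{'time': 0.0, 'q': array([-1.22270023,  0.70710047, -0.02761214,  1.48494955,  0.02201156,
        0.95089849, -0.07550521]), 'dq': array([-1.27422234e-04, -1.25050028e-03,  1.44616653e-04, -5.10815528e-04,
       -1.01080994e-03,  9.52934455e-05, -1.56040269e-04]), 'joint_torque': array([ 8.95802750e-04, -8.83223677e+01,  1.23469636e+00, -2.36160064e+01,
        1.68223993e-02,  6.74753290e-03, -3.72028740e-05]), 'tcp_pos': array([0.21839987, 0.5316059 , 0.19444063]), 'eef_rot': array([-1.36940174, -0.91683636,  0.91823508]), 'wrist_force': array([ 0.19788383, -0.07871235, -0.95321796]), 'moment': array([ 0.01148476, -0.00207567, -0.02736158]), 'gripper_width': 0.08527100603450528}
side [[498.88554412   0.         279.19126233]
 [  0.         498.88554412 204.49250672]
 [  0.           0.           1.        ]] [[ 0.72836708 -0.68491337  0.01936674 -0.46600894]
 [ 0.3731759   0.42023969  0.82712656 -0.2425741 ]
 [-0.57464872 -0.59522455  0.56168192 -1.0740874 ]
 [ 0.          0.          0.          1.        ]]
top [[491.60758725   0.         281.99537169]
 [  0.         491.60758725 205.40607779]
 [  0.           0.           1.        ]] [[ 0.0138853  -0.99984657  0.01067825 -0.11123608]
 [ 0.9824123   0.01563038  0.18606923 -0.55479055]
 [-0.18620759  0.00790682  0.98247861 -1.00166038]
 [ 0.          0.          0.          1.        ]]
wrist [[325.1922621    0.         280.51868751]
 [  0.         325.1922621  213.99416338]
 [  0.           0.           1.        ]] [[ 9.99999966e-01 -2.45153012e-05 -2.58042436e-04 -3.28159260e-04]
 [-2.38575412e-04  3.02139884e-01 -9.53263570e-01 -1.79528417e-01]
 [ 1.01334455e-04  9.53263599e-01  3.02139868e-01  7.72609844e-02]
 [ 0.00000000e+00  0.00000000e+00  0.00000000e+00  1.00000000e+00]]
0.0187 [[ 3.80002365e-01 -3.58018948e-04 -9.24985446e-01]
 [ 9.24984917e-01 -9.90299333e-04  3.80002531e-01]
 [-1.05206058e-03 -9.99999446e-01 -4.51539616e-05]]
```

View pics/side0.png

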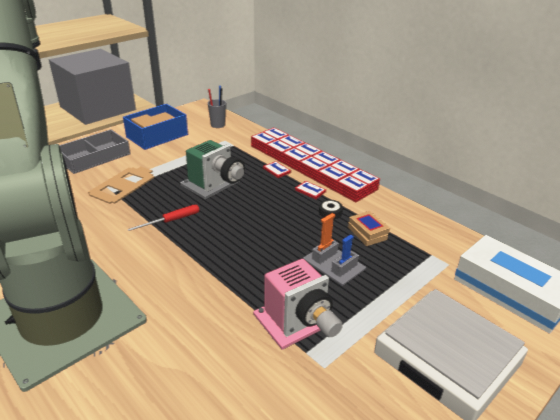

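View pics/top0.png

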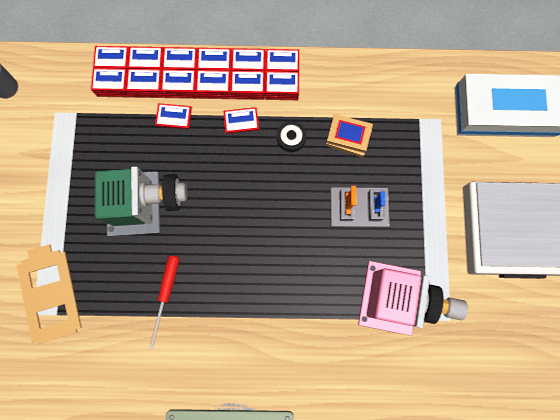

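View pics/wrist0.png

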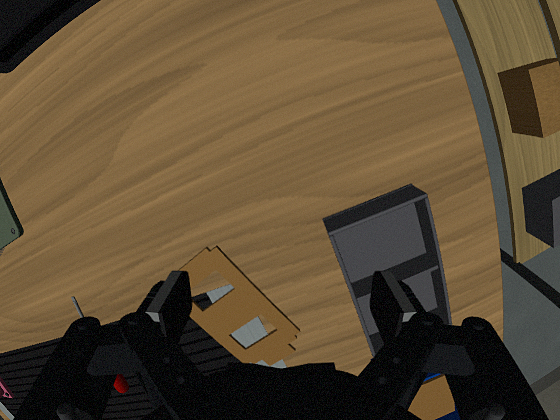

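Run:
```python
from h import *
def crop(f,x,y,w,h,k): 
    i=cv2.imread(f"pics/{f}.png")[y:y+h,x:x+w]; return cv2.resize(i,None,fx=k,fy=k,interpolation=cv2.INTER_CUBIC)
a=crop("top0",90,155,100,75,4);b=crop("top0",325,180,100,75,4)
c=crop("side0",175,130,100,75,4);d=crop("side0",295,210,100,75,4)
cv2.imwrite("pics/z0.png",np.vstack([np.hstack([a,b]),np.hstack([c,d])]))
```

```text
(no output)
```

View pics/z0.png

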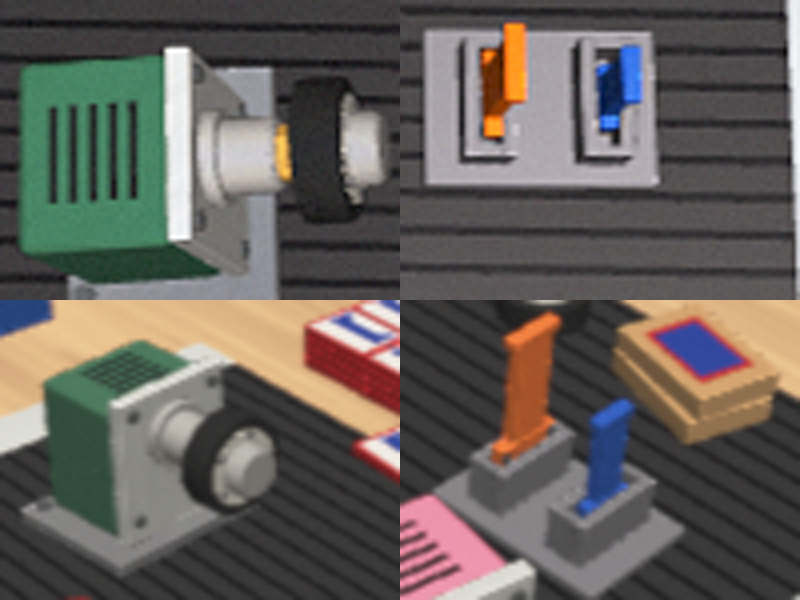

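Run:
```python
from h import *
t=load("top0");s=load("side0")
print("axle end side",onz(s,239.5,174.5,.09))
a=onz(t,151.25,194.25,.09);b=onz(t,182,191.75,.09);print("axle",a,b,"yaw of +y dir",np.arctan2(*( (a-b)[[0,1]]*[-1,1])))
# white plate base corners / rack corners at z~0.? 
for u,v in [(425,30),(652,30),(658,184),(425,184)]:
    print("rack",onz(t,325+(u-400)/4,180+v/4,.006))
for n,(u,v),(u2,v2) in [("orangetop",(514,26),(558,316)),("bluetop",(632,48),(628,406))]:
    # top far end
    print(n, tri([ray(t,325+(u-400)/4,180+v/4),ray(s,295+(u2-400)/4,210+(v2-300)/4)]))
```

```text
axle end side [0.57178189 0.09375599 0.09      ]
axle [0.56850834 0.16832465 0.09      ] [0.57483032 0.10508268 0.09      ] yaw of +y dir 0.09963401200532249
rack [ 0.6081718  -0.21404269  0.006     ]
rack [ 0.61026858 -0.3425536   0.006     ]
rack [ 0.52232935 -0.34358903  0.006     ]
rack [ 0.52032133 -0.21362316  0.006     ]
orangetop (array([ 0.58432779, -0.2463658 ,  0.12696834]), [np.float64(0.0013756808638629406), np.float64(0.001375680863862969)])
bluetop (array([ 0.5789257 , -0.31051433,  0.09941428]), [np.float64(7.993026114564317e-05), np.float64(7.993026114561479e-05)])
```

```bash
cat >> h.py <<'E'
def plan(target,psi=None,n=5,start=None):
    """n equal rows world-straight from measured (or given) pose; twist first applied each row; rounded 0.01cm"""
    s=sense();p=np.array(s["tcp_pos"]);M=R.from_rotvec(s["eef_rot"]).as_matrix()
    ps=np.arctan2(M[1,0],M[0,0]);tw=0 if psi is None else -(psi-ps)/n
    d=(np.array(target)-p)/n
    for k in range(n):
        x=np.array([np.cos(ps),np.sin(ps),0]);z=np.array([-np.sin(ps),np.cos(ps),0])
        print([round(float(v)*100,2) for v in (d@x,-d[2],d@z)],round(tw,4)); ps-=tw
def st():
    s=sense();M=R.from_rotvec(s["eef_rot"]).as_matrix()
    print("t",round(s["time"],2),"tcp",np.round(s["tcp_pos"],4),"psi",round(np.arctan2(M[1,0],M[0,0]),4),"tilt",np.round(M[:,1],3),"F",np.round(s["wrist_force"],1),"w",round(s["gripper_width"],4))
E
python3 -c "
from h import *
plan([.545,.06,.26],1.67,15)"
```

```text
[-2.08, -0.44, -3.21] -0.0326
[-2.18, -0.44, -3.14] -0.0326
[-2.29, -0.44, -3.07] -0.0326
[-2.38, -0.44, -2.99] -0.0326
[-2.48, -0.44, -2.91] -0.0326
[-2.57, -0.44, -2.83] -0.0326
[-2.66, -0.44, -2.74] -0.0326
[-2.75, -0.44, -2.65] -0.0326
[-2.84, -0.44, -2.56] -0.0326
[-2.92, -0.44, -2.47] -0.0326
[-3.0, -0.44, -2.37] -0.0326
[-3.07, -0.44, -2.27] -0.0326
[-3.15, -0.44, -2.17] -0.0326
[-3.22, -0.44, -2.07] -0.0326
[-3.28, -0.44, -1.96] -0.0326
```

Request:
step_arm --rows '[{"xyz": [-2.1, -0.5, -3.2], "twist": -0.033}, {"xyz": [-2.2, -0.5, -3.1], "twist": -0.033}, {"xyz": [-2.3, -0.5, -3.1], "twist": -0.033}, {"xyz": [-2.4, -0.5, -3.0], "twist": -0.033}, {"xyz": [-2.5, -0.5, -2.9], "twist": -0.033}]' --claw 0 --grip_force 40

```text
time: 0.65
tcp_pos: [0.3277, 0.3726, 0.22]
eef_rot: [-1.307, -1.043, 1.043]
wrist_force: [1.0, 0.8, 0.0]
gripper_width: 0.0123
```

Request:
step_arm --rows '[{"xyz": [-2.6, -0.5, -2.8], "twist": -0.033}, {"xyz": [-2.7, -0.5, -2.7], "twist": -0.033}, {"xyz": [-2.8, -0.5, -2.6], "twist": -0.033}, {"xyz": [-2.8, -0.5, -2.6], "twist": -0.033}, {"xyz": [-2.9, -0.5, -2.5], "twist": -0.033}]'

```text
time: 1.15
tcp_pos: [0.4363, 0.2153, 0.2451]
eef_rot: [-1.236, -1.166, 1.166]
wrist_force: [-0.0, 0.1, -0.9]
gripper_width: -0.0
```

Request:
step_arm --rows '[{"xyz": [-3.0, -0.4, -2.4], "twist": -0.033}, {"xyz": [-3.1, -0.4, -2.3], "twist": -0.033}, {"xyz": [-3.1, -0.4, -2.2], "twist": -0.033}, {"xyz": [-3.2, -0.4, -2.1], "twist": -0.033}, {"xyz": [-3.3, -0.4, -2.0], "twist": -0.033}]'

```text
time: 1.65
tcp_pos: [0.5474, 0.0588, 0.265]
eef_rot: [-1.157, -1.287, 1.287]
wrist_force: [0.4, 1.2, 1.5]
gripper_width: 0.0003
```

```bash
python3 -c "
from h import *
st();snap('wrist','w1')"
```

```text
t 1.65 tcp [0.5474 0.0588 0.265 ] psi 1.6773 tilt [-0. -0. -1.] F [0.4 1.2 1.5] w 0.0003
```

View pics/w1.png

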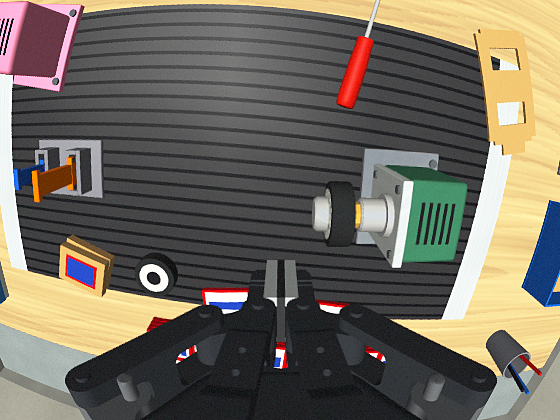

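Run:
```python
from h import *
i=cv2.imread("pics/w1.png")[165:265,305:415]
cv2.imwrite("pics/z1.png",cv2.resize(i,None,fx=6,fy=6,interpolation=cv2.INTER_CUBIC))
```

```text
(no output)
```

View pics/z1.png

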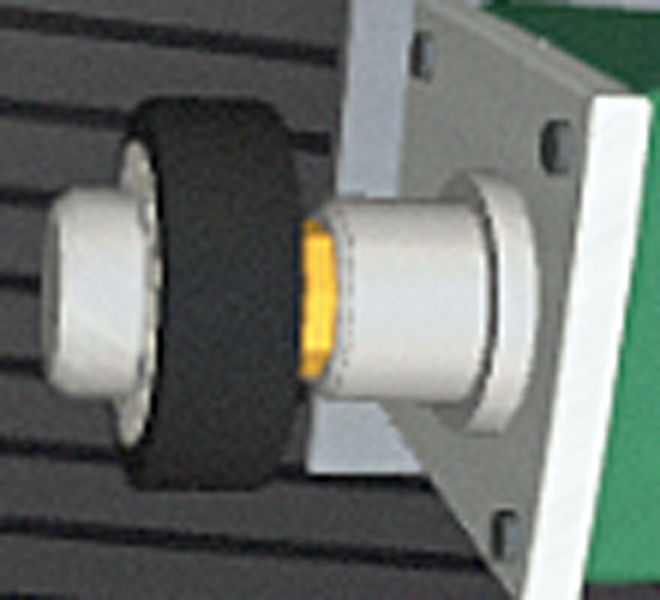

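Run:
```python
from h import *
w=load("w1");t=load("top0")
def f(x,y,z): return onz(w,305+x/6,165+y/6,z,w["pose"])
# silhouette tangent: for each edge point compute ray pair -> bisector plane
def axis(x,y1,y2):
    o,d1=ray(w,305+x/6,165+y1/6,w["pose"]);_,d2=ray(w,305+x/6,165+y2/6,w["pose"])
    d=d1+d2;return o+d*(.09-o[2])/d[2]
a=axis(95,188,394);b=axis(420,200,400)
u=(b-a);u/=np.linalg.norm(u)
print(a,b,"yaw",np.arctan2(-u[0],u[1]))
# along-axis positions of features seen on axle top (z=.11)/ side
for n,x,y,z in [("stub end top tangent-ish",62,290,.108),("end centre edge",42,290,.09),("wheel +y edge top",298,290,.128),("wheel face edge top",160,290,.128),("brass right edge",336,300,.106),("bevel out",350,300,.11),("shoulder",492,300,.11)]:
    p=f(x,y,z);print(n,p,"s",(p-a)@u)
s=load("side0");e=onz(s,239.5,174.5,.09);print("side end s",(e-a)@u,"lateral",np.cross(u,e-a)[2])
# top view axis
p=onz(t,151.25,194.25,.09);print("top s",(p-a)@u,np.cross(u,p-a)[2]);p=onz(t,182,191.75,.09);print((p-a)@u,np.cross(u,p-a)[2])
```

```text
[0.57660043 0.10829789 0.09      ] [0.57151244 0.17317696 0.09      ] yaw 0.07826236967133257
stub end top tangent-ish [0.57167176 0.09927063 0.108     ] s -0.00861429094400939
end centre edge [0.57749445 0.09806355 0.09      ] s -0.010272910277898192
wheel +y edge top [0.56125258 0.13746282 0.128     ] s 0.030275589752173232
wheel face edge top [0.56385059 0.11322752 0.128     ] s 0.0059113539161550245
brass right edge [0.56870462 0.15115439 0.106     ] s 0.04334263459632668
bevel out [0.56725973 0.15263395 0.11      ] s 0.04493062333759623
shoulder [0.56431294 0.18035616 0.11      ] s 0.07279836482048377
side end s -0.014120663163221666 lateral 0.005940709940672931
top s 0.060475681463746774 0.0033742761907821052
-0.003066978265639903 0.002016058400454474
```

```bash
python3 -c "
from h import *
plan([.5797,.062,.115],1.649,5)"
```

```text
[0.13, 3.0, -0.61] 0.0049
[0.13, 3.0, -0.6] 0.0049
[0.13, 3.0, -0.6] 0.0049
[0.14, 3.0, -0.6] 0.0049
[0.14, 3.0, -0.6] 0.0049
```

Request:
step_arm --rows '[{"xyz": [0.1, 3.0, -0.6], "twist": 0.005}, {"xyz": [0.1, 3.0, -0.6], "twist": 0.005}, {"xyz": [0.1, 3.0, -0.6], "twist": 0.005}, {"xyz": [0.1, 3.0, -0.6], "twist": 0.005}, {"xyz": [0.1, 3.0, -0.6], "twist": 0.005}]'

```text
time: 2.2
tcp_pos: [0.5761, 0.0682, 0.1135]
eef_rot: [-1.17, -1.268, 1.268]
wrist_force: [0.5, -0.6, -0.5]
gripper_width: -0.0
```

```bash
python3 -c "
from h import *
st();snap('wrist','w2');snap('side','s2')
import cv2
a=cv2.imread('pics/w2.png')[150:350,220:420];b=cv2.imread('pics/s2.png')[100:220,150:310]
cv2.imwrite('pics/z2.png',np.hstack([cv2.resize(a,(450,450)),cv2.resize(b,(350,262)) if 0 else cv2.copyMakeBorder(cv2.resize(b,(350,262)),0,188,0,0,0)]))"
```

```text
t 2.2 tcp [0.5761 0.0682 0.1135] psi 1.6507 tilt [-0. -0. -1.] F [ 0.5 -0.6 -0.5] w -0.0
```

View pics/z2.png

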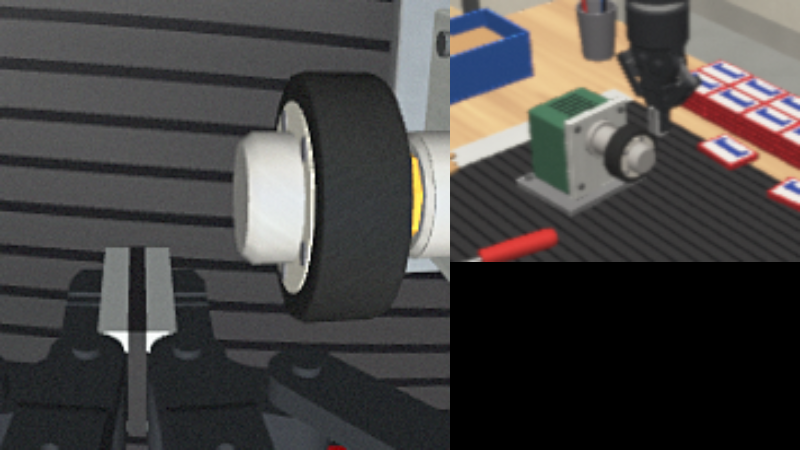

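Request:
step_arm --rows '[{"xyz": [1.2, -0.1, 0], "twist": 0}, {"xyz": [1.2, 0, 0], "twist": 0}, {"xyz": [1.2, 0, 0], "twist": 0}, {"xyz": [1.2, 0, 0], "twist": 0}, {"xyz": [1.0, 0, 0], "twist": 0}]'

```text
time: 2.8
tcp_pos: [0.5714, 0.1275, 0.1164]
eef_rot: [-1.17, -1.269, 1.268]
wrist_force: [-0.5, -1.0, 0.2]
gripper_width: -0.0001
```

Request:
step_arm --rows '[{"xyz": [0.3, 0, 0], "twist": 0}, {"xyz": [0.3, 0, 0], "twist": 0}, {"xyz": [0.2, 0, 0], "twist": 0}, {"xyz": [0.1, 0, 0], "twist": 0}, {"xyz": [0, 0, 0], "twist": 0}]'

```text
time: 3.3
tcp_pos: [0.5708, 0.1347, 0.1159]
eef_rot: [-1.17, -1.268, 1.268]
wrist_force: [-0.3, 0.0, 0.4]
gripper_width: -0.0004
```

```bash
python3 -c "
from h import *
st();snap('wrist','w3');snap('side','s3')
import cv2
a=cv2.imread('pics/w3.png')[150:350,200:400];b=cv2.imread('pics/s3.png')[100:220,150:310]
cv2.imwrite('pics/z3.png',np.hstack([cv2.resize(a,(450,450)),cv2.resize(b,(350,262)) if 0 else cv2.copyMakeBorder(cv2.resize(b,(350,262)),0,188,0,0,0)]))"
```

```text
t 3.3 tcp [0.5708 0.1347 0.1159] psi 1.6507 tilt [-0. -0. -1.] F [-0.3  0.   0.4] w -0.0004
```

View pics/z3.png

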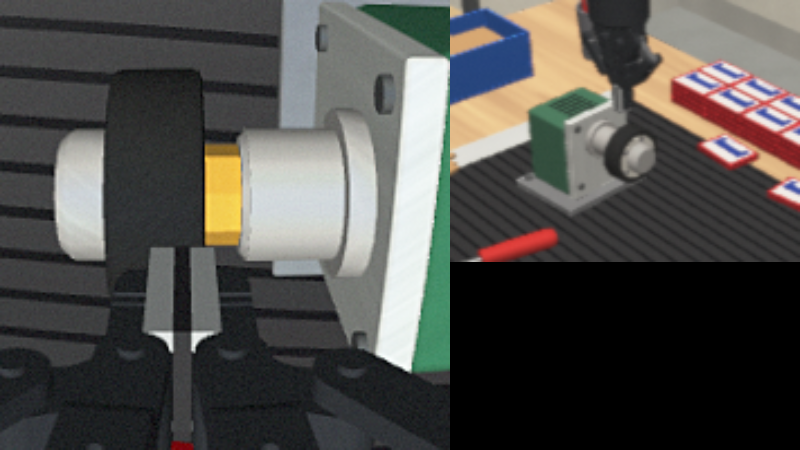

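```bash
cat >> h.py <<'E'
def projw(im,p):
    T=np.array(im["T_tool_cam"]);pp,rv=im["pose"];Rt=R.from_rotvec(rv).as_matrix()
    c=T[:3,:3].T@(Rt.T@(np.array(p)-pp)-T[:3,3]);a=np.array([c[0],-c[1]]);r=np.linalg.norm(a);th=np.arctan2(r,-c[2])
    return im["K"][[0,1],[2,2]]+im["K"][0,0]*th*a/r
E
python3 - <<'E'
from h import *
w=load("w3");s=load("s3");t=load("top0")
print("tcp in wrist",projw(w,w["pose"][0]),"side",proj(s,s["pose"][0]))
for n in (s,t):
    E=np.array(n["extrinsics"]);print("cam",-E[:3,:3].T@E[:3,3])
snap("top","t3")
a=cv2.imread("pics/t3.png")[140:240,80:220];b=cv2.imread("pics/s3.png")[100:200,170:310]
cv2.imwrite("pics/z4.png",np.vstack([cv2.resize(i,(420*4//3,300),interpolation=cv2.INTER_CUBIC) for i in (a,b)]))
E
```

```text
tcp in wrist [280.95591157 246.5354977 ] side (np.float64(229.82455609601658), np.float64(161.24526431517413))
cam [-0.18727457 -0.85655968  0.81296003]
cam [ 0.36006085 -0.09462748  1.08852715]
```

View pics/z4.png

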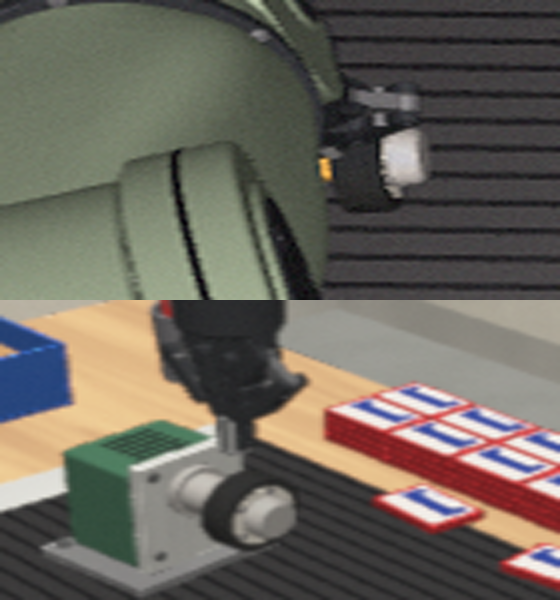

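Run:
```python
from h import *
w=load("w2");s=load("s2")
p=s["pose"][0];print(projw(w,p),proj(s,p),[proj(s,p+[0,0,h]) for h in (.01,.02)],[projw(w,p+[0,0,h]) for h in (.01,.02)])
a=cv2.imread("pics/w2.png")[230:330,230:330];b=cv2.imread("pics/s2.png")[130:180,220:270]
cv2.imwrite("pics/z5.png",np.hstack([cv2.resize(i,(400,400),interpolation=cv2.INTER_CUBIC) for i in (a,b)]))
```

```text
[281.04090065 241.8165024 ] (np.float64(246.07916047773307), np.float64(171.72435684907506)) [(np.float64(246.01431033532765), np.float64(168.5964121473295)), (np.float64(245.94892938203577), np.float64(165.4428646166873))] [array([281.06827139, 248.36576915]), array([281.09828973, 255.57899302])]
```

View pics/z5.png

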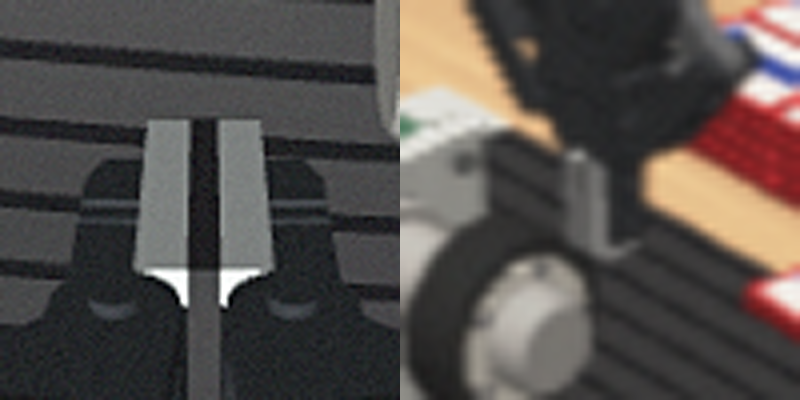

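Run:
```python
from h import *
w=load("w2");s=load("s2")
rs=[ray(w,281,260,w["pose"]),ray(s,245.6,161.9)]
x,r=tri(rs);print(x,r,s["pose"][0],x-s["pose"][0])
x,r=tri([ray(w,281,259,load("w1")["pose"]),]*1+[rs[1]]) if 0 else (0,0)
```

```text
[0.57261214 0.06754442 0.14103418] [np.float64(0.0006926356693177843), np.float64(0.0006926356693176311)] [0.57487274 0.06812649 0.10917198] [-0.0022606  -0.00058207  0.0318622 ]
```

Run:
```python
from h import *
w=load("w1")
o,d1=ray(w,305+95/6,165+188/6,w["pose"]);_,d2=ray(w,305+95/6,165+394/6,w["pose"])
D=(d1+d2);D/=np.linalg.norm(D);ang=np.arccos(d1@d2);L=(.09-o[2])/D[2]
print("cam z",o[2],"diam",2*L*np.sin(ang/2))
st()
for f in ("w3","s3"): print(load(f)["pose"][0])
```

```text
cam z 0.44454054277144206 diam 0.03943080668421296
t 3.45 tcp [0.5708 0.1346 0.1159] psi 1.6507 tilt [ 0. -0. -1.] F [-0.1 -0.4  0.8] w 0.0003
[0.57079146 0.13471366 0.11588144]
[0.57077598 0.13461461 0.11588391]
```

Request:
step_arm --rows '[{"xyz": [-1.5, 0, 0], "twist": 0}, {"xyz": [-1.5, 0, 0], "twist": 0}, {"xyz": [-1.5, 0, 0], "twist": 0}, {"xyz": [-1.5, 0, 0], "twist": 0}, {"xyz": [-0.9, 0, -0.2], "twist": 0}]'

```text
time: 3.95
tcp_pos: [0.5784, 0.0639, 0.116]
eef_rot: [-1.172, -1.266, 1.267]
wrist_force: [-0.1, -0.5, 0.4]
gripper_width: 0.0002
```

Request:
step_arm --rows '[{"xyz": [0, 1.0, 0], "twist": 0}, {"xyz": [0, 1.0, 0], "twist": 0}, {"xyz": [0, 0.5, 0], "twist": 0}, {"xyz": [0, 0, 0], "twist": 0}, {"xyz": [0, 0, 0], "twist": 0}]'

```text
time: 4.45
tcp_pos: [0.5782, 0.0667, 0.0908]
eef_rot: [-1.17, -1.268, 1.269]
wrist_force: [0.1, 0.5, -0.7]
gripper_width: 0.0001
```

Run:
```python
from h import *
st();w=snap("wrist","w6");s=snap("side","s6");st();t=snap("top","t6")
p=s["pose"][0];print(projw(w,p),proj(s,p),proj(t,p))
a=cv2.imread("pics/w6.png")[180:330,230:380];b=cv2.imread("pics/s6.png")[130:190,210:270];c=cv2.imread("pics/t6.png")[160:220,150:210]
cv2.imwrite("pics/z6.png",np.hstack([cv2.resize(i,(266,266)) if 0 else cv2.resize(i,(264,264),interpolation=cv2.INTER_CUBIC) for i in (a,b,c)]))
```

```text
t 4.45 tcp [0.5782 0.0667 0.0908] psi 1.6515 tilt [-0. -0. -1.] F [ 0.1  0.5 -0.7] w 0.0001
t 4.55 tcp [0.5784 0.0665 0.0912] psi 1.6513 tilt [ 0.  0. -1.] F [-0.2 -0.3  0.5] w -0.0006
[280.84304881 246.85950196] (np.float64(247.49257118306886), np.float64(177.1215763565122)) (np.float64(200.5711037125497), np.float64(190.28729946424576))
```

View pics/z6.png

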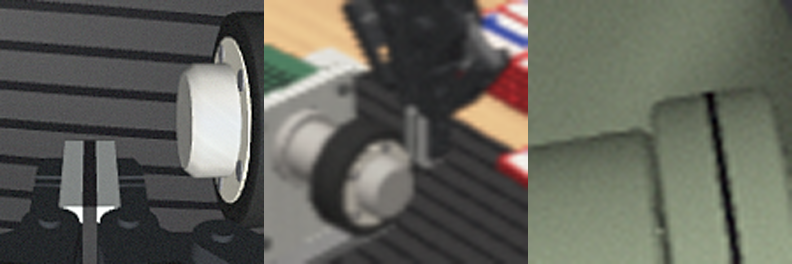

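Run:
```python
from h import *
w=load("w6");s=load("s6")
for wr in (258,260):
  for sv in (166.5,168):
    x,r=tri([ray(w,281,wr,w["pose"]),ray(s,246.6,sv)]);print(x-s["pose"][0],x,r[0])
a=cv2.imread("pics/s6.png")[145:175,230:265];cv2.imwrite("pics/z7.png",cv2.resize(a,None,fx=16,fy=16,interpolation=cv2.INTER_CUBIC))
```

```text
[-0.00704016 -0.00179264  0.03621626] [0.57129328 0.06482408 0.12724429] 0.0026456243422777513
[-0.00558672 -0.00122172  0.03114882] [0.57274671 0.065395   0.12217686] 0.0017162017616740531
[-0.00629449 -0.00151493  0.03601985] [0.57203894 0.06510179 0.12704789] 0.002212473628449152
[-0.00482608 -0.00094114  0.03095871] [0.57350735 0.06567558 0.12198675] 0.0012684361909743008
```

View pics/z7.png

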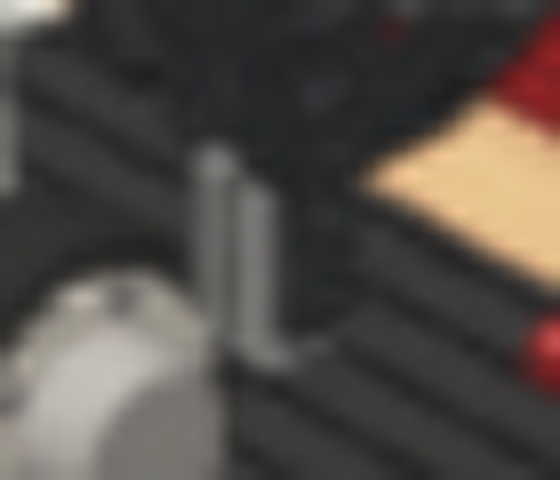

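Run:
```python
from h import *
w=load("w6");s=load("s6");w1=load("w1")
print(tri([ray(w,333.4,247,w["pose"]),ray(s,238.8,172.7)]))
print(tri([ray(w1,305+44/6,165+290/6,w1["pose"]),ray(s,238.8,172.7)]))
print(tri([ray(w1,305+44/6,165+290/6,w1["pose"]),ray(w,333.4,247,w["pose"])]))
```

```text
(array([0.5742206 , 0.09828183, 0.09327273]), [np.float64(0.0009438607048690698), np.float64(0.0009438607048691109)])
(array([0.57534723, 0.09882817, 0.09264779]), [np.float64(0.0014770954178425905), np.float64(0.001477095417842546)])
(array([0.57884177, 0.09941994, 0.08478996]), [np.float64(0.000322906702266135), np.float64(0.0003229067022661175)])
```

Request:
step_arm --rows '[{"xyz": [0, 0.5, 0.1], "twist": 0}, {"xyz": [0.4, 0.5, 0], "twist": 0}, {"xyz": [1.0, 0, 0], "twist": 0}, {"xyz": [1.0, 0, 0], "twist": 0}, {"xyz": [1.0, 0, 0], "twist": 0}]'

```text
time: 5.1
tcp_pos: [0.5745, 0.1015, 0.081]
eef_rot: [-1.17, -1.269, 1.268]
wrist_force: [-0.1, 0.7, 0.4]
gripper_width: 0.0
```

Request:
step_arm --rows '[{"xyz": [0.5, 0, 0], "twist": 0}, {"xyz": [0.4, 0, 0], "twist": 0}, {"xyz": [0.4, 0, 0], "twist": 0}, {"xyz": [0.4, 0, 0], "twist": 0}, {"xyz": [0.4, 0, 0], "twist": 0}]'

```text
time: 5.6
tcp_pos: [0.5728, 0.121, 0.0809]
eef_rot: [-1.171, -1.267, 1.268]
wrist_force: [-0.6, -4.0, 0.4]
gripper_width: -0.0001
```

Run:
```python
from h import *
st();w=snap("wrist","w8");s=snap("side","s8");st()
a=cv2.imread("pics/w8.png")[180:330,230:380];b=cv2.imread("pics/s8.png")[125:200,200:275]
cv2.imwrite("pics/z8.png",np.hstack([cv2.resize(i,(400,400),interpolation=cv2.INTER_CUBIC) for i in (a,b)]))
```

```text
t 5.6 tcp [0.5728 0.121  0.0809] psi 1.6506 tilt [-0. -0. -1.] F [-0.6 -4.   0.4] w -0.0001
t 5.7 tcp [0.5728 0.1217 0.0809] psi 1.6515 tilt [-0.  0. -1.] F [-0.8 -1.4  0.4] w 0.0002
```

View pics/z8.png

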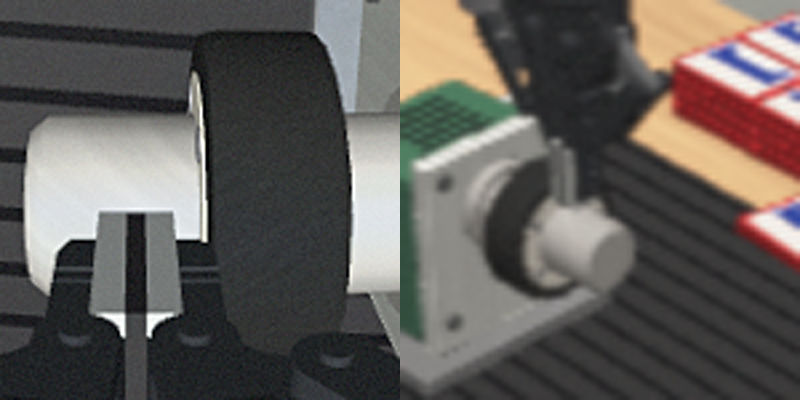

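Request:
step_arm --rows '[{"xyz": [0.3, 0, 0], "twist": 0}, {"xyz": [0.3, 0, 0], "twist": 0}, {"xyz": [0.3, 0, 0], "twist": 0}, {"xyz": [0.3, 0, 0], "twist": 0}, {"xyz": [0.2, 0, 0], "twist": 0}]'

```text
time: 6.2
tcp_pos: [0.5717, 0.1353, 0.0809]
eef_rot: [-1.17, -1.268, 1.268]
wrist_force: [-1.3, -2.6, -0.2]
gripper_width: -0.0001
```

Request:
step_arm --rows '[{"xyz": [0.1, 0, 0], "twist": 0}, {"xyz": [0.1, 0, 0], "twist": 0}, {"xyz": [0.1, 0, 0], "twist": 0}, {"xyz": [0, 0, 0], "twist": 0}, {"xyz": [0, 0, 0], "twist": 0}]'

```text
time: 6.7
tcp_pos: [0.5715, 0.1381, 0.0809]
eef_rot: [-1.17, -1.268, 1.268]
wrist_force: [-0.0, -1.6, 0.9]
gripper_width: 0.0001
```

Run:
```python
from h import *
st();w=snap("wrist","w9");s=snap("side","s9");st()
a=cv2.imread("pics/w9.png")[180:330,230:380];b=cv2.imread("pics/s9.png")[125:200,200:275]
cv2.imwrite("pics/z9.png",np.hstack([cv2.resize(i,(400,400),interpolation=cv2.INTER_CUBIC) for i in (a,b)]))
```

```text
t 6.7 tcp [0.5715 0.1381 0.0809] psi 1.651 tilt [ 0.  0. -1.] F [-0.  -1.6  0.9] w 0.0001
t 6.8 tcp [0.5715 0.138  0.0809] psi 1.651 tilt [-0.  0. -1.] F [-1.2 -1.4  0.6] w 0.0002
```

View pics/z9.png

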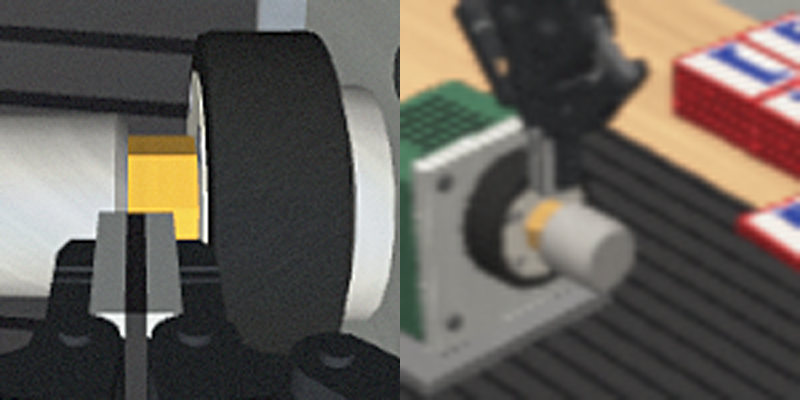

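Request:
step_arm --rows '[{"xyz": [0.1, 0, 0], "twist": 0}, {"xyz": [0.1, 0, 0], "twist": 0}, {"xyz": [0.1, 0, 0], "twist": 0}, {"xyz": [0.1, 0, 0], "twist": 0}, {"xyz": [0, 0, 0], "twist": 0}]'

```text
time: 7.3
tcp_pos: [0.5712, 0.1413, 0.0809]
eef_rot: [-1.171, -1.267, 1.269]
wrist_force: [-0.6, -6.2, 1.1]
gripper_width: -0.0001
```

Run:
```python
from h import *
st()
```

```text
t 7.3 tcp [0.5712 0.1413 0.0809] psi 1.6506 tilt [-0.    -0.001 -1.   ] F [-0.6 -6.2  1.1] w -0.0001
```

Request:
step_arm --rows '[{"xyz": [0.1, 0, 0], "twist": 0}, {"xyz": [0.1, 0, 0], "twist": 0}, {"xyz": [0, 0, 0], "twist": 0}, {"xyz": [0, 0, 0], "twist": 0}, {"xyz": [0, 0, 0], "twist": 0}]'

```text
time: 7.8
tcp_pos: [0.5711, 0.1417, 0.0808]
eef_rot: [-1.173, -1.265, 1.27]
wrist_force: [-0.6, -13.8, 2.4]
gripper_width: -0.0001
```

Run:
```python
from h import *
st();w=snap("wrist","w10")
a=cv2.imread("pics/w10.png")[180:330,230:380]
cv2.imwrite("pics/z10.png",cv2.resize(a,(600,600),interpolation=cv2.INTER_CUBIC))
```

```text
t 7.8 tcp [0.5711 0.1417 0.0808] psi 1.6495 tilt [-0.001 -0.003 -1.   ] F [ -0.6 -13.8   2.4] w -0.0001
```

View pics/z10.png

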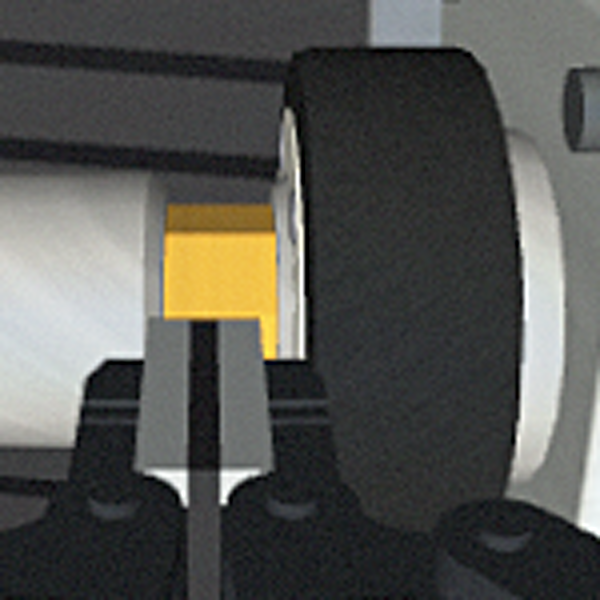

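Request:
step_arm --rows '[{"xyz": [-0.5, 0, 0], "twist": 0}, {"xyz": [-0.5, 0, 0], "twist": 0}, {"xyz": [0, -3, 0], "twist": 0}, {"xyz": [0.5, -4, 1], "twist": 0}, {"xyz": [0.5, -4, 1], "twist": 0}]'

```text
time: 8.35
tcp_pos: [0.5507, 0.1426, 0.1921]
eef_rot: [-1.169, -1.268, 1.268]
wrist_force: [0.7, 0.4, -0.4]
gripper_width: 0.0
```

Request:
step_arm --rows '[{"xyz": [0, 0, 1], "twist": 0}, {"xyz": [0, 0, 0], "twist": 0}, {"xyz": [0, 0, 0], "twist": 0}, {"xyz": [0, 0, 0], "twist": 0}, {"xyz": [0, 0, 0], "twist": 0}]'

```text
time: 8.85
tcp_pos: [0.5412, 0.1414, 0.1902]
eef_rot: [-1.17, -1.267, 1.269]
wrist_force: [0.6, 0.2, 1.0]
gripper_width: -0.0001
```

Run:
```python
from h import *
st();w=snap("wrist","w11");st();snap("side","s11");snap("top","t11")
a=cv2.imread("pics/w11.png")[140:290,200:400]
cv2.imwrite("pics/z11.png",cv2.resize(a,(800,600),interpolation=cv2.INTER_CUBIC))
```

```text
t 8.85 tcp [0.5412 0.1414 0.1902] psi 1.6508 tilt [-0.001 -0.    -1.   ] F [0.6 0.2 1. ] w -0.0001
t 8.9 tcp [0.5412 0.1415 0.1903] psi 1.6509 tilt [-0.001 -0.    -1.   ] F [-0.4  1.6  0.4] w -0.0003
```

View pics/z11.png

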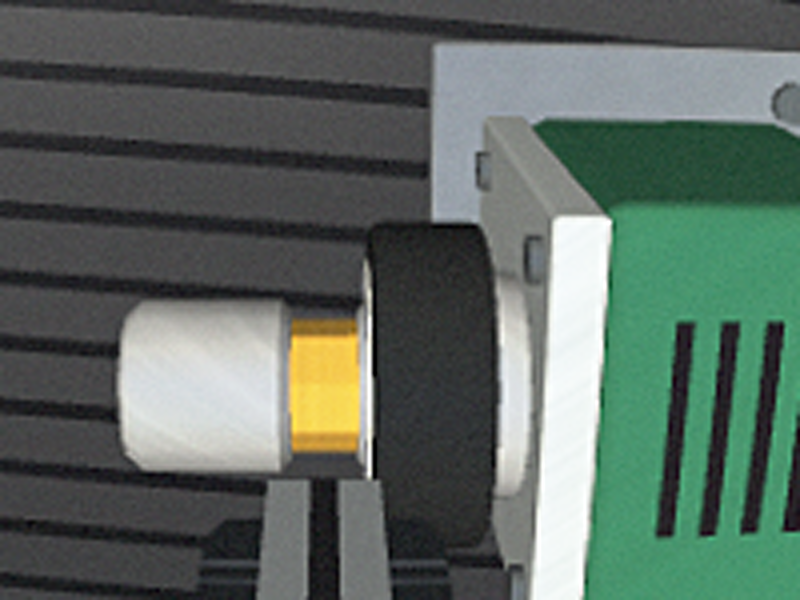

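Run:
```python
from h import *
w=load("w11");P=w["pose"]
def px(x,y): return 200+x/4,140+y/4
def axis(x,y1,y2):
    o,d1=ray(w,*px(x,y1),P);_,d2=ray(w,*px(x,y2),P);d=d1+d2;return o+d*(.09-o[2])/d[2]
print("axis pts",axis(160,301,472),axis(270,301,472),axis(324,320,452))
L=onz(w,*px(290,385),.104,P);Rr=onz(w,*px(360,385),.104,P);print(L,Rr,Rr-L,(L+Rr)/2)
u=np.array([-.08,1,0]);print("end",onz(w,*px(119,386),.09,P))
# stub-side wall top edge at z .11 : outer bevel edge
print("bevel",onz(w,*px(280,385),.11,P))
s=load("s11");b=cv2.imread("pics/s11.png")[120:200,195:275];c=cv2.imread("pics/t11.png")[165:215,140:190]
cv2.imwrite("pics/z12.png",np.hstack([cv2.resize(i,(400,400),interpolation=cv2.INTER_CUBIC) for i in (b,c)]))
```

```text
axis pts [0.57736732 0.10626228 0.09      ] [0.575209   0.13181551 0.09      ] [0.57407224 0.14426437 0.09      ]
[0.56894414 0.13634585 0.104     ] [0.56771587 0.15165684 0.104     ] [-0.00122827  0.01531099  0.        ] [0.56833    0.14400134 0.104     ]
end [0.57807852 0.09668299 0.09      ]
bevel [0.5667559  0.13417672 0.11      ]
```

View pics/z12.png

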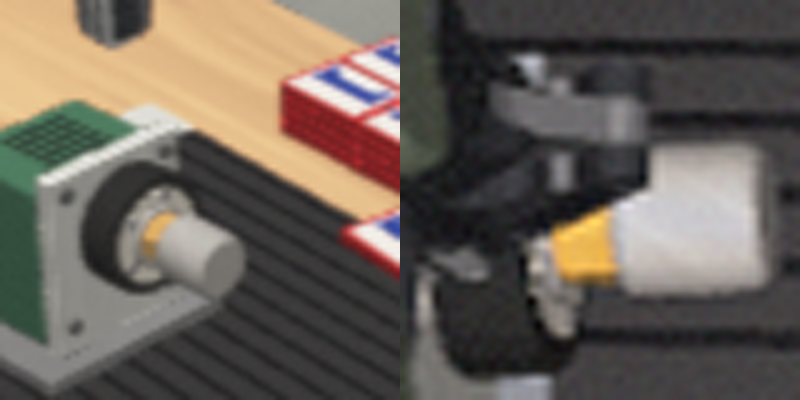

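Run:
```python
from h import *
t=load("t11");s=load("s11")
def px(x,y): return 140+(x-400)/8,165+y/8
a=onz(t,*px(690,218.5),.09);print("top stub axis",a)
u=np.array([-.08,.997,0]);g=np.array([.574,.144,.09]);
print("axis x at that y (wrist)",.574-.08*(a[1]-.144))
# groove stub-side wall: bevel outer edge on top of axle z=.11
p=onz(t,*px(612,215),.107);print("stub-side wall top",p)
# side: end disc centre
def ps(x,y): return 195+x/5,120+y/5
e=onz(s,*ps(223,270),.09);print("side end",e,"expected",g-.045*u)
print(proj(s,g-.045*u),ps(223,270))
```

```text
top stub axis [0.57344523 0.11691341 0.09      ]
axis x at that y (wrist) 0.576166927091499
stub-side wall top [0.57040237 0.13317951 0.107     ]
side end [0.57374834 0.09570018 0.09      ] expected [0.5776   0.099135 0.09    ]
(np.float64(239.87890672975328), np.float64(173.0757234914284)) (239.6, 174.0)
```

```bash
python3 -c "
from h import *
plan([.535,-.247,.19],1.587,10)"
```

```text
[-3.87, 0.01, 0.37] 0.0064
[-3.87, 0.01, 0.35] 0.0064
[-3.87, 0.01, 0.32] 0.0064
[-3.87, 0.01, 0.3] 0.0064
[-3.88, 0.01, 0.27] 0.0064
[-3.88, 0.01, 0.25] 0.0064
[-3.88, 0.01, 0.22] 0.0064
[-3.88, 0.01, 0.2] 0.0064
[-3.88, 0.01, 0.17] 0.0064
[-3.88, 0.01, 0.15] 0.0064
```

Request:
step_arm --rows '[{"xyz": [-3.9, 0, 0.4], "twist": 0.006}, {"xyz": [-3.9, 0, 0.3], "twist": 0.006}, {"xyz": [-3.9, 0, 0.3], "twist": 0.006}, {"xyz": [-3.9, 0, 0.3], "twist": 0.006}, {"xyz": [-3.9, 0, 0.3], "twist": 0.006}]' --claw 4.5

```text
time: 9.5
tcp_pos: [0.5383, -0.0557, 0.1909]
eef_rot: [-1.185, -1.246, 1.246]
wrist_force: [1.0, -0.5, 0.7]
gripper_width: 0.0451
```

Request:
step_arm --rows '[{"xyz": [-3.9, 0, 0.2], "twist": 0.007}, {"xyz": [-3.9, 0, 0.2], "twist": 0.007}, {"xyz": [-3.9, 0, 0.2], "twist": 0.007}, {"xyz": [-3.9, 0, 0.2], "twist": 0.006}, {"xyz": [-3.7, 0, 0.2], "twist": 0.006}]'

```text
time: 10.0
tcp_pos: [0.5352, -0.2492, 0.1908]
eef_rot: [-1.201, -1.221, 1.221]
wrist_force: [-1.0, 0.2, 1.1]
gripper_width: 0.0451
```

Request:
step_arm --rows '[{"xyz": [0, 0, 0], "twist": 0}, {"xyz": [0, 0, 0], "twist": 0}, {"xyz": [0, 0, 0], "twist": 0}, {"xyz": [0, 0, 0], "twist": 0}, {"xyz": [0, 0, 0], "twist": 0}]'

```text
time: 10.5
tcp_pos: [0.5357, -0.2467, 0.191]
eef_rot: [-1.201, -1.223, 1.223]
wrist_force: [-0.7, 1.3, -0.1]
gripper_width: 0.0452
```

Run:
```python
from h import *
st();w=snap("wrist","w13");st();s=snap("side","s13")
a=cv2.imread("pics/w13.png")[140:350,180:380];b=cv2.imread("pics/s13.png")[190:290,280:380]
cv2.imwrite("pics/z13.png",np.hstack([cv2.resize(a,(500,525),interpolation=cv2.INTER_CUBIC),cv2.copyMakeBorder(cv2.resize(b,(300,300),interpolation=cv2.INTER_CUBIC),0,225,0,0,0)]))
```

```text
t 10.5 tcp [ 0.5357 -0.2467  0.191 ] psi 1.589 tilt [ 0. -0. -1.] F [-0.7  1.3 -0.1] w 0.0452
t 10.55 tcp [ 0.5357 -0.2468  0.191 ] psi 1.5889 tilt [ 0. -0. -1.] F [ 0.2 -0.1  0.3] w 0.0449
```

View pics/z13.png

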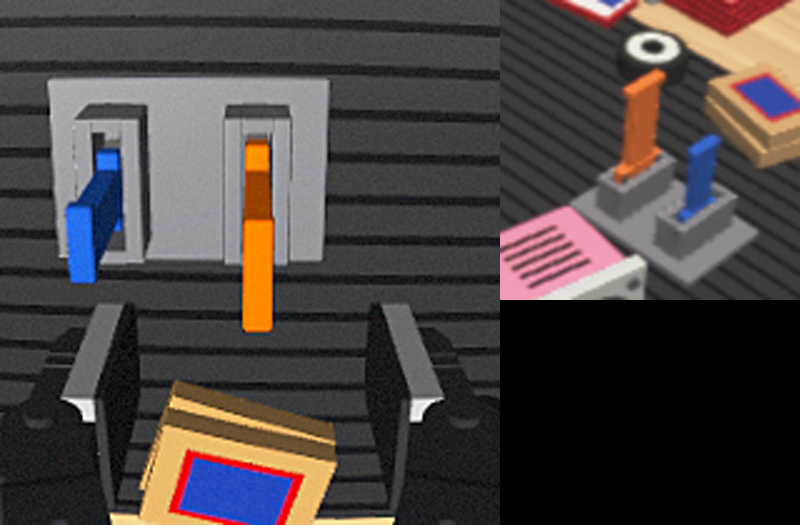

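Run:
```python
from h import *
w=load("w13");P=w["pose"];print(P[0])
i=w["color"];hsv=cv2.cvtColor(i,cv2.COLOR_RGB2HSV)
m=((hsv[...,0]>8)&(hsv[...,0]<20)&(hsv[...,1]>220)&(hsv[...,2]>220)).astype(np.uint8)
m[:226]=0;m[:, :270]=0;m[275:]=0;m[:,300:]=0
ys,xs=np.nonzero(m);print(xs.min(),xs.max(),ys.min(),ys.max())
c=max(cv2.findContours(m,0,2)[0],key=cv2.contourArea);r=cv2.minAreaRect(c);print(r)
b=[onz(w,u,v,.128,P) for u,v in cv2.boxPoints(r)];print(np.round(b,4));print("centre",np.mean(b,0))
print("rack corners",[np.round(onz(w,180+x/2.5,140+y/2.5,.006,P),4) for x,y in [(49,80),(329,80)]])
```

```text
[ 0.53570702 -0.24668225  0.19102942]
277 288 228 271
((282.5, 249.5), (43.0, 11.0), 90.0)
[[ 0.5469 -0.2495  0.128 ]
 [ 0.5468 -0.2408  0.128 ]
 [ 0.5852 -0.2398  0.128 ]
 [ 0.5854 -0.249   0.128 ]]
centre [ 0.56607305 -0.24477103  0.128     ]
rack corners [array([ 0.5246, -0.3409,  0.006 ]), array([ 0.5231, -0.2117,  0.006 ])]
```

```bash
python3 -c "
from h import *
plan([.565,-.2455,.08],1.587,5)"
```

```text
[0.02, 2.22, -0.59] 0.0003
[0.02, 2.22, -0.59] 0.0003
[0.02, 2.22, -0.59] 0.0003
[0.02, 2.22, -0.59] 0.0003
[0.02, 2.22, -0.59] 0.0003
```

Request:
step_arm --rows '[{"xyz": [0, 1.5, -1.0], "twist": 0}, {"xyz": [0, 1.5, -1.0], "twist": 0}, {"xyz": [0.1, 2.0, -0.9], "twist": 0}, {"xyz": [0, 3.0, 0], "twist": 0}, {"xyz": [0, 3.0, 0], "twist": 0}]'

```text
time: 11.1
tcp_pos: [0.5648, -0.2456, 0.08]
eef_rot: [-1.201, -1.223, 1.222]
wrist_force: [-0.2, 0.2, -1.1]
gripper_width: 0.0453
```

Request:
step_arm --rows '[{"xyz": [0, 0, 0], "twist": 0}, {"xyz": [0, 0, 0], "twist": 0}, {"xyz": [0, 0, 0], "twist": 0}, {"xyz": [0, 0, 0], "twist": 0}, {"xyz": [0, 0, 0], "twist": 0}]'

```text
time: 11.6
tcp_pos: [0.5648, -0.246, 0.0819]
eef_rot: [-1.202, -1.222, 1.222]
wrist_force: [0.5, -0.9, 0.4]
gripper_width: 0.0447
```

Run:
```python
from h import *
st();w=snap("wrist","w14");st();s=snap("side","s14");p=s["pose"][0];print(proj(s,p))
a=cv2.imread("pics/w14.png")[140:350,180:380];b=cv2.imread("pics/s14.png")[190:290,280:380]
cv2.imwrite("pics/z14.png",np.hstack([cv2.resize(a,(300,315),interpolation=cv2.INTER_CUBIC),cv2.resize(b,(315,315),interpolation=cv2.INTER_CUBIC)]))
```

```text
t 11.6 tcp [ 0.5648 -0.246   0.0819] psi 1.5879 tilt [ 0.001 -0.001 -1.   ] F [ 0.5 -0.9  0.4] w 0.0447
t 11.65 tcp [ 0.5647 -0.246   0.0816] psi 1.5879 tilt [ 0.001 -0.    -1.   ] F [-0.1  0.  -0.1] w 0.045
(np.float64(326.8966774693091), np.float64(232.4839795712098))
```

View pics/z14.png

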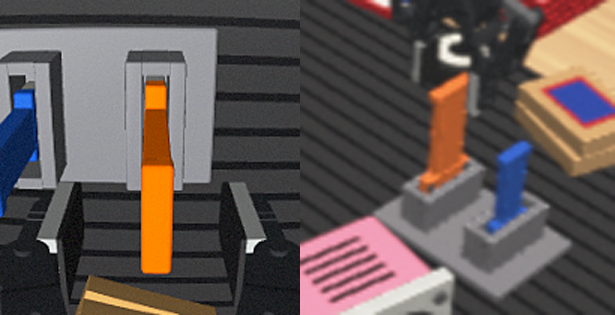

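Request:
step_arm --rows '[{"xyz": [0, 1.0, 0], "twist": 0}, {"xyz": [0, 1.0, 0], "twist": 0}, {"xyz": [0, 1.0, 0], "twist": 0}, {"xyz": [0, 1.0, 0], "twist": 0}, {"xyz": [0, 0.3, 0], "twist": 0}]'

```text
time: 12.2
tcp_pos: [0.5639, -0.2456, 0.0364]
eef_rot: [-1.199, -1.221, 1.222]
wrist_force: [-0.9, 1.3, 0.8]
gripper_width: 0.0448
```

Request:
step_arm --rows '[{"xyz": [0, 0, 0], "twist": 0}, {"xyz": [0, 0, 0], "twist": 0}, {"xyz": [0, 0, 0], "twist": 0}, {"xyz": [0, 0, 0], "twist": 0}, {"xyz": [0, 0, 0], "twist": 0}]' --claw 2.0

```text
time: 12.7
tcp_pos: [0.5646, -0.2459, 0.0381]
eef_rot: [-1.201, -1.222, 1.222]
wrist_force: [-0.4, -0.9, 0.3]
gripper_width: 0.0199
```

Run:
```python
from h import *
st();w=snap("wrist","w15");st();s=snap("side","s15");p=s["pose"][0];print(proj(s,p))
a=cv2.imread("pics/w15.png")[140:350,180:380];b=cv2.imread("pics/s15.png")[190:290,280:380]
cv2.imwrite("pics/z15.png",np.hstack([cv2.resize(a,(400,420),interpolation=cv2.INTER_CUBIC),cv2.resize(b,(400,420),interpolation=cv2.INTER_CUBIC)]))
```

```text
t 12.7 tcp [ 0.5646 -0.2459  0.0381] psi 1.5879 tilt [ 0. -0. -1.] F [-0.4 -0.9  0.3] w 0.0199
t 12.75 tcp [ 0.5646 -0.2459  0.0381] psi 1.588 tilt [ 0. -0. -1.] F [-0.1  0.2 -0.1] w 0.02
(np.float64(325.53157805278755), np.float64(246.53900874550865))
```

View pics/z15.png

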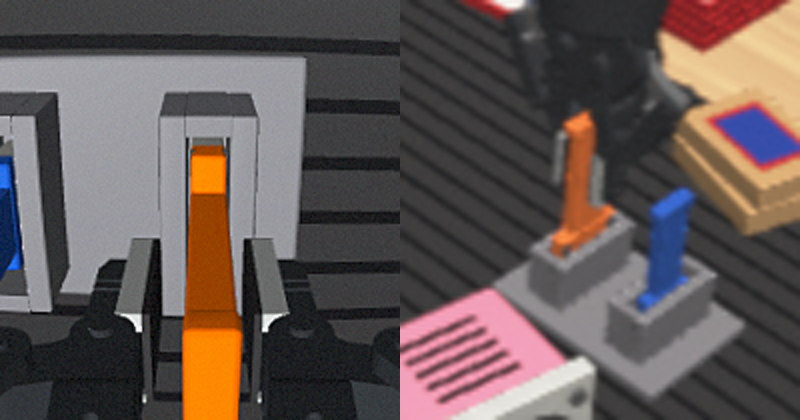

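Request:
step_arm --rows '[{"xyz": [0.2, 0, 0], "twist": 0}, {"xyz": [0, 0, 0], "twist": 0}, {"xyz": [0, 0, 0], "twist": 0}, {"xyz": [0, 0, 0], "twist": 0}, {"xyz": [0, 0, 0], "twist": 0}]' --claw 0.5 --grip_force 80

```text
time: 13.3
tcp_pos: [0.5646, -0.2438, 0.038]
eef_rot: [-1.201, -1.222, 1.222]
wrist_force: [-0.4, 0.0, 3.6]
gripper_width: 0.0093
```

Run:
```python
from h import *
st();w=snap("wrist","w16");s=snap("side","s16");st()
a=cv2.imread("pics/w16.png")[140:350,180:380];b=cv2.imread("pics/s16.png")[190:290,280:380]
cv2.imwrite("pics/z16.png",np.hstack([cv2.resize(a,(400,420),interpolation=cv2.INTER_CUBIC),cv2.resize(b,(400,420),interpolation=cv2.INTER_CUBIC)]))
```

```text
t 13.3 tcp [ 0.5646 -0.2438  0.038 ] psi 1.5881 tilt [ 0. -0. -1.] F [-0.4  0.   3.6] w 0.0093
t 13.4 tcp [ 0.5645 -0.2438  0.038 ] psi 1.588 tilt [ 0. -0. -1.] F [-0.5  1.4  4.1] w 0.0094
```

View pics/z16.png

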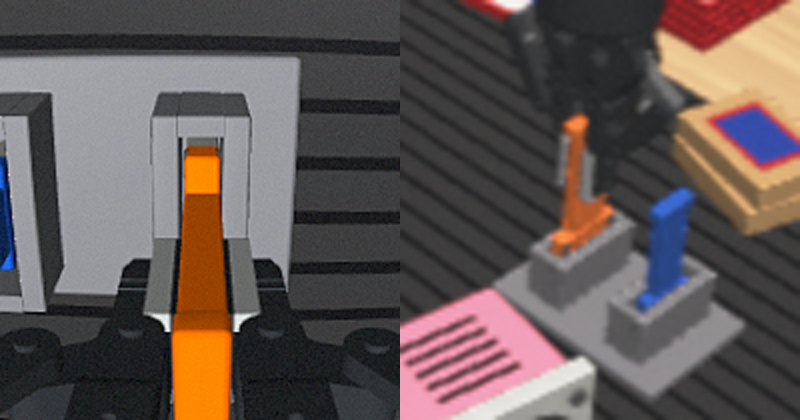

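Request:
step_arm --rows '[{"xyz": [0, -2.0, 0], "twist": 0}, {"xyz": [0, -3.0, 0], "twist": 0}, {"xyz": [0, -3.5, 0], "twist": 0}, {"xyz": [0, -4.0, 0], "twist": 0}, {"xyz": [0, -3.5, 0], "twist": 0}]'

```text
time: 13.9
tcp_pos: [0.5642, -0.2439, 0.1997]
eef_rot: [-1.201, -1.222, 1.222]
wrist_force: [0.3, -0.4, -0.8]
gripper_width: 0.0089
```

```bash
python3 -c "
from h import *
st();plan([.5726,.1435,.198],1.651,10);im=snap('side','s17')"
```

```text
t 13.9 tcp [ 0.5642 -0.2439  0.1997] psi 1.5879 tilt [ 0. -0. -1.] F [ 0.3 -0.4 -0.8] w 0.0089
[3.87, 0.02, -0.15] -0.0063
[3.87, 0.02, -0.17] -0.0063
[3.87, 0.02, -0.2] -0.0063
[3.87, 0.02, -0.22] -0.0063
[3.87, 0.02, -0.25] -0.0063
[3.86, 0.02, -0.27] -0.0063
[3.86, 0.02, -0.3] -0.0063
[3.86, 0.02, -0.32] -0.0063
[3.86, 0.02, -0.35] -0.0063
[3.86, 0.02, -0.37] -0.0063
```

View pics/s17.png

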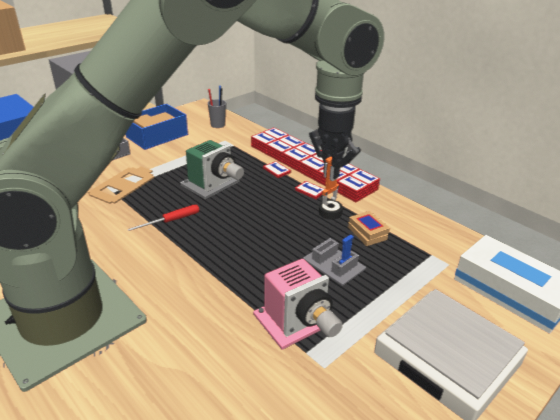

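Clip lifted (orange at about (330,185)), blue still in the rack. Moving over the groove.

Request:
step_arm --rows '[{"xyz": [3.9, 0, -0.1], "twist": -0.006}, {"xyz": [3.9, 0, -0.2], "twist": -0.006}, {"xyz": [3.9, 0, -0.2], "twist": -0.006}, {"xyz": [3.9, 0, -0.2], "twist": -0.006}, {"xyz": [3.9, 0, -0.3], "twist": -0.006}]'

```text
time: 14.45
tcp_pos: [0.5684, -0.0472, 0.1976]
eef_rot: [-1.186, -1.243, 1.244]
wrist_force: [1.5, 0.2, -0.4]
gripper_width: 0.0091
```

Request:
step_arm --rows '[{"xyz": [3.9, 0, -0.3], "twist": -0.006}, {"xyz": [3.9, 0, -0.3], "twist": -0.006}, {"xyz": [3.9, 0, -0.3], "twist": -0.007}, {"xyz": [3.9, 0, -0.3], "twist": -0.007}, {"xyz": [3.5, 0, -0.4], "twist": -0.007}]'

```text
time: 14.95
tcp_pos: [0.5729, 0.145, 0.1975]
eef_rot: [-1.169, -1.268, 1.269]
wrist_force: [-0.3, -0.3, -0.8]
gripper_width: 0.009
```

Request:
step_arm --rows '[{"xyz": [0, 0, 0], "twist": 0}, {"xyz": [0, 0, 0], "twist": 0}, {"xyz": [0, 0, 0], "twist": 0}, {"xyz": [0, 0, 0], "twist": 0}, {"xyz": [0, 0, 0], "twist": 0}]'

```text
time: 15.45
tcp_pos: [0.5735, 0.1422, 0.1979]
eef_rot: [-1.171, -1.267, 1.267]
wrist_force: [0.3, -0.5, -1.4]
gripper_width: 0.0091
```

Run:
```python
from h import *
st();w=snap("wrist","w18");s=snap("side","s18");st();t=snap("top","t18")
a=cv2.imread("pics/w18.png")[130:330,180:380];b=cv2.imread("pics/s18.png")[110:200,190:280]
cv2.imwrite("pics/z18.png",np.hstack([cv2.resize(i,(400,400),interpolation=cv2.INTER_CUBIC) for i in (a,b)]))
```

```text
t 15.45 tcp [0.5735 0.1422 0.1979] psi 1.6499 tilt [ 0. -0. -1.] F [ 0.3 -0.5 -1.4] w 0.0091
t 15.55 tcp [0.5734 0.1426 0.1979] psi 1.6503 tilt [ 0. -0. -1.] F [-0.  -0.3 -1.9] w 0.0091
```

View pics/z18.png

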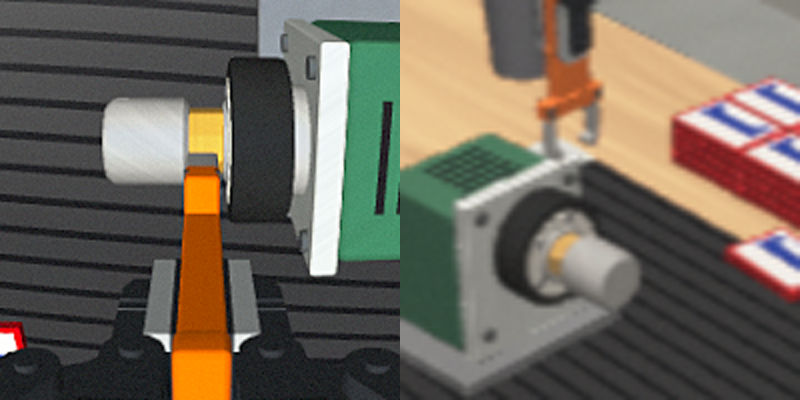

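Run:
```python
from h import *
w=load("w18");P=w["pose"];s=load("s18")
hsv=cv2.cvtColor(w["color"],cv2.COLOR_RGB2HSV)
# brass columns: print hue/val along row
for r in (186,190,196,200):
    row=hsv[r,268:300];print(r,[(int(a),int(b),int(c)) for a,b,c in row[3:26]])
b=cv2.imread("pics/s18.png")[108:150,205:255]
b=cv2.resize(b,None,fx=14,fy=14,interpolation=cv2.INTER_CUBIC)
T=P[0];M=R.from_rotvec(P[1]).as_matrix()
for dx in (-.024,0,.024):
  for dz in (0,.026):
    q=T+np.array([0,0,-.015+dz])-M[:,2]*dx   # -tool z = world x-ish
    u,v=proj(s,q);cv2.circle(b,(int((u-205+.5)*14),int((v-108+.5)*14)),4,(255,0,255) if dz else (0,255,0),-1)
cv2.imwrite("pics/z19.png",b)
```

```text
186 [(17, 11, 168), (15, 4, 137), (86, 13, 134), (18, 49, 115), (20, 202, 193), (19, 181, 187), (19, 174, 182), (19, 182, 186), (19, 182, 189), (19, 191, 190), (19, 179, 189), (19, 182, 184), (19, 181, 193), (19, 182, 192), (19, 185, 186), (19, 182, 186), (20, 189, 188), (19, 170, 193), (20, 189, 189), (19, 196, 190), (19, 110, 170), (100, 12, 191), (50, 5, 167)]
190 [(30, 7, 188), (53, 7, 149), (104, 19, 148), (19, 118, 209), (22, 179, 253), (22, 175, 243), (21, 180, 238), (22, 176, 242), (22, 175, 243), (22, 179, 245), (22, 178, 243), (22, 173, 242), (22, 175, 244), (23, 173, 244), (22, 173, 244), (22, 172, 244), (22, 178, 244), (23, 175, 246), (22, 179, 245), (23, 189, 248), (20, 158, 242), (109, 21, 199), (68, 5, 196)]
196 [(90, 4, 196), (24, 8, 156), (107, 25, 161), (19, 115, 215), (22, 186, 250), (22, 175, 242), (21, 173, 239), (22, 175, 242), (22, 177, 243), (22, 180, 244), (22, 179, 243), (22, 175, 241), (22, 176, 243), (22, 177, 243), (22, 173, 244), (22, 172, 244), (22, 183, 242), (22, 175, 245), (22, 177, 246), (23, 181, 250), (19, 178, 222), (106, 19, 223), (38, 5, 213)]
200 [(53, 5, 198), (8, 6, 157), (120, 17, 164), (19, 110, 223), (24, 180, 252), (24, 168, 247), (24, 164, 245), (23, 173, 244), (24, 161, 247), (24, 164, 247), (24, 166, 247), (24, 165, 245), (24, 167, 245), (23, 168, 245), (24, 161, 247), (24, 168, 247), (24, 171, 246), (24, 168, 246), (25, 160, 249), (25, 174, 252), (20, 173, 231), (109, 20, 220), (168, 6, 214)]
```

View pics/z19.png

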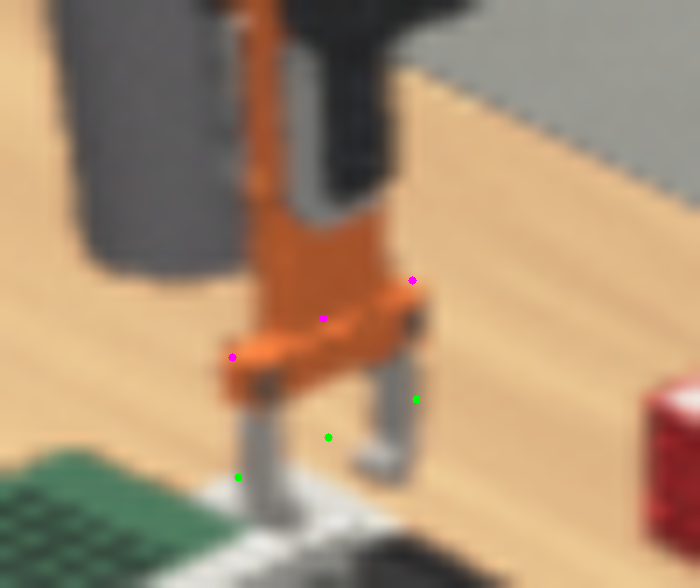

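Run:
```python
from h import *
w=load("w18");P=w["pose"];M=R.from_rotvec(P[1]).as_matrix()
hsv=cv2.cvtColor(w["color"],cv2.COLOR_RGB2HSV)
def tx(u,v,z): return (M.T@(onz(w,u,v,z,P)-P[0]))*1000
for r in (188,194,200): print("brass tool mm",tx(282.65,r,.104))
for r in (222,228,232):
    row=hsv[r,262:300];m=np.nonzero((row[:,1]>210)&(row[:,0]<17))[0]+262;print(r,m.min(),m.max(),tx((m.min()+m.max())/2,r,.203)) 
e=onz(w,180+103/2,130+141/2,.09,P);print("end",M.T@(e-P[0])*1000)
# top & side: groove vs clip
t=load("t18");b=cv2.imread("pics/t18.png")[160:220,130:200];cv2.imwrite("pics/z20.png",cv2.resize(b,None,fx=8,fy=8,interpolation=cv2.INTER_CUBIC))
```

```text
brass tool mm [ 1.58932208 93.92555765 14.21986319]
brass tool mm [ 1.59884939 93.9255027   8.88160461]
brass tool mm [ 1.60888639 93.92544715  3.49374597]
222 272 289 [-0.27576481 -5.07397423 17.33332506]
228 272 289 [-0.27546476 -5.07401008 13.70937875]
232 272 289 [-0.27526383 -5.07403424 11.26631672]
end [-45.47483979 107.93651776  -0.6729923 ]
```

View pics/z20.png

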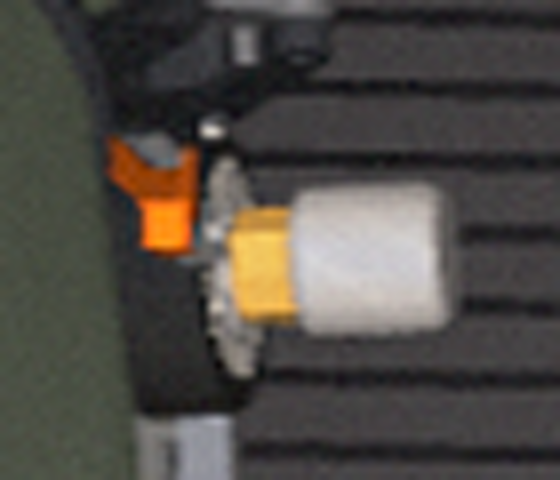

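Run:
```python
from h import *
t=load("t18");s=load("s18");P=t["pose"];M=R.from_rotvec(P[1]).as_matrix()
def px(x,y): return 130+x/8-.5,160+y/8-.5
def tl(p): return np.round(M.T@(p-P[0])*1000,1)
print("clip crown -x end", tl(onz(t,*px(167,200),.209)), "end edge lower corner z~.199", tl(onz(t,*px(167,252),.203)))
print("brass wall -y", tl(onz(t,*px(294,260),.104)),"-> groove +7.5")
print("axis", tl(onz(t,*px(370,259),.09)), tl(onz(t,*px(264,264),.09)))
print("end", tl(onz(t,*px(448,259),.09)))
# side: brass/groove & end
b=cv2.imread("pics/s18.png")[150:190,210:260];b=cv2.resize(b,None,fx=14,fy=14,interpolation=cv2.INTER_CUBIC)
for gx,gy,c in [(.5725,.144,(255,0,255)),(.5725,.142,(0,255,0))]:
  g=np.array([gx,gy,.09]);u=np.array([-.08,.997,0]);l=np.array([.997,.08,0])
  for q in (g-.045*u, g-.045*u+[0,0,.02],g-.045*u-l*.02,g-.045*u+l*.02,g-.0075*u+[0,0,.02]):
    a,d=proj(s,q);cv2.circle(b,(int((a-210+.5)*14),int((d-150+.5)*14)),4,c,-1)
cv2.imwrite("pics/z21.png",b)
```

```text
clip crown -x end [ -1.9 -11.1  11.8] end edge lower corner z~.199 [-0.2 -5.1 22.5]
brass wall -y [-7.9 93.9  3.3] -> groove +7.5
axis [-24.5 107.9   1. ] [  2.8 107.9   0.6]
end [-44.7 107.9   2.3]
```

View pics/z21.png

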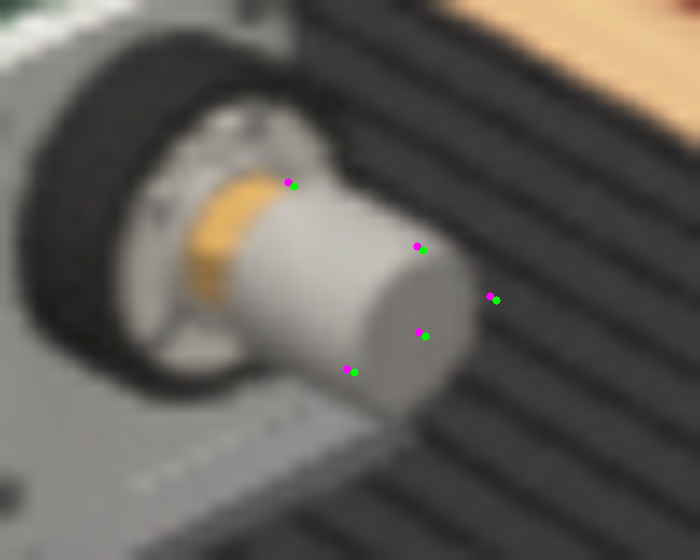

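Request:
step_arm --rows '[{"xyz": [0.1, 1.0, 0.1], "twist": 0}, {"xyz": [0, 2.0, 0], "twist": 0}, {"xyz": [0, 2.0, 0], "twist": 0}, {"xyz": [0, 0.5, 0], "twist": 0}, {"xyz": [0, 0, 0], "twist": 0}]'

```text
time: 16.1
tcp_pos: [0.5719, 0.1439, 0.1423]
eef_rot: [-1.17, -1.267, 1.269]
wrist_force: [-0.2, 0.9, -1.3]
gripper_width: 0.0093
```

Run:
```python
from h import *
st();w=snap("wrist","w22");s=snap("side","s22");st()
a=cv2.imread("pics/w22.png")[130:280,200:350];b=cv2.imread("pics/s22.png")[130:190,200:260]
cv2.imwrite("pics/z22.png",np.hstack([cv2.resize(i,(400,400),interpolation=cv2.INTER_CUBIC) for i in (a,b)]))
```

```text
t 16.1 tcp [0.5719 0.1439 0.1423] psi 1.651 tilt [-0.001 -0.    -1.   ] F [-0.2  0.9 -1.3] w 0.0093
t 16.2 tcp [0.5725 0.1441 0.1435] psi 1.651 tilt [ 0.001  0.    -1.   ] F [-0.6  0.  -0.8] w 0.0093
```

View pics/z22.png

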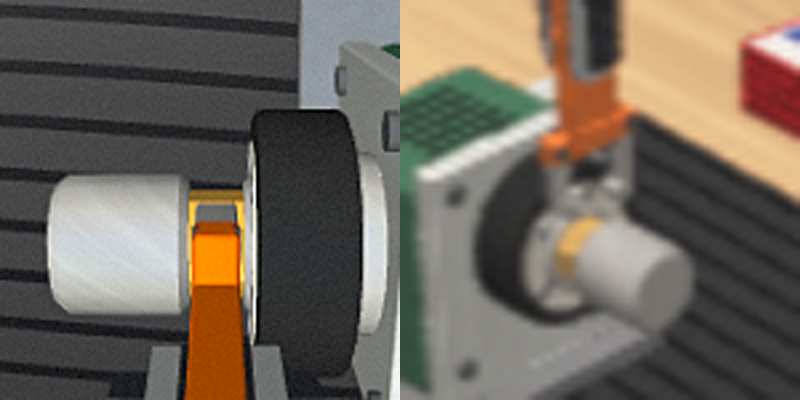

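Request:
step_arm --rows '[{"xyz": [0, 0.4, 0], "twist": 0}, {"xyz": [0, 0.4, 0], "twist": 0}, {"xyz": [0, 0.4, 0], "twist": 0}, {"xyz": [0, 0.3, 0], "twist": 0}, {"xyz": [0, 0.3, 0], "twist": 0}]'

```text
time: 16.7
tcp_pos: [0.5723, 0.1441, 0.1251]
eef_rot: [-1.17, -1.268, 1.268]
wrist_force: [-1.8, -0.5, 14.2]
gripper_width: 0.0089
```

```bash
python3 -c "
from h import *
st()"
```

```text
t 16.7 tcp [0.5723 0.1441 0.1251] psi 1.6509 tilt [ 0.  0. -1.] F [-1.8 -0.5 14.2] w 0.0089
```

Contact at the expected height (14 N). Pressing on.

Request:
step_arm --rows '[{"xyz": [0, 0.3, 0], "twist": 0}, {"xyz": [0, 0.3, 0], "twist": 0}, {"xyz": [0, 0.3, 0], "twist": 0}, {"xyz": [0, 0.3, 0], "twist": 0}, {"xyz": [0, 0.3, 0], "twist": 0}]'

```text
time: 17.2
tcp_pos: [0.5722, 0.1439, 0.1095]
eef_rot: [-1.17, -1.268, 1.268]
wrist_force: [-1.4, 0.6, -0.8]
gripper_width: 0.0088
```

Run:
```python
from h import *
st();w=snap("wrist","w23");s=snap("side","s23");st()
a=cv2.imread("pics/w23.png")[130:280,200:350];b=cv2.imread("pics/s23.png")[130:190,200:260]
cv2.imwrite("pics/z23.png",np.hstack([cv2.resize(i,(400,400),interpolation=cv2.INTER_CUBIC) for i in (a,b)]))
```

```text
t 17.2 tcp [0.5722 0.1439 0.1095] psi 1.6509 tilt [-0. -0. -1.] F [-1.4  0.6 -0.8] w 0.0088
t 17.3 tcp [0.5718 0.1438 0.1091] psi 1.6511 tilt [-0.001 -0.    -1.   ] F [-0.5  0.3 -7.1] w 0.0091
```

View pics/z23.png

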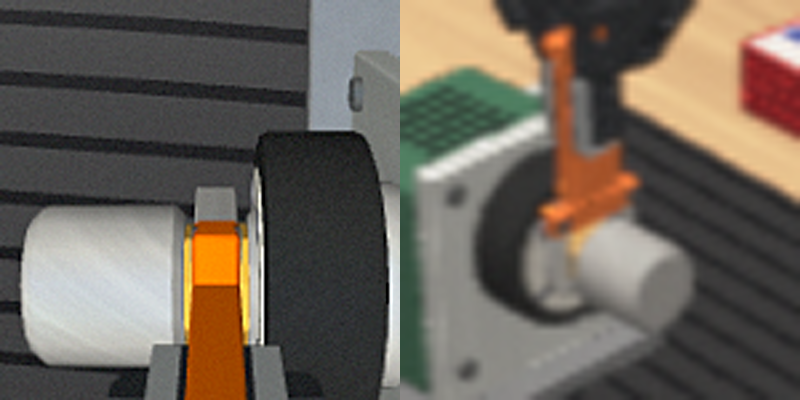

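Request:
step_arm --rows '[{"xyz": [0, 0.2, 0], "twist": 0}, {"xyz": [0, 0.2, 0], "twist": 0}, {"xyz": [0, 0.1, 0], "twist": 0}, {"xyz": [0, 0, 0], "twist": 0}, {"xyz": [0, 0, 0], "twist": 0}]'

```text
time: 17.8
tcp_pos: [0.5722, 0.1439, 0.1051]
eef_rot: [-1.17, -1.268, 1.268]
wrist_force: [-3.1, -1.0, 3.8]
gripper_width: 0.009
```

```bash
python3 -c "
from h import *
st()"
```

```text
t 17.8 tcp [0.5722 0.1439 0.1051] psi 1.6509 tilt [-0. -0. -1.] F [-3.1 -1.   3.8] w 0.009
```

Request:
step_arm --rows '[{"xyz": [0, 0.1, 0], "twist": 0}, {"xyz": [0, 0.1, 0], "twist": 0}, {"xyz": [0, 0, 0], "twist": 0}, {"xyz": [0, 0, 0], "twist": 0}, {"xyz": [0, 0, 0], "twist": 0}]'

```text
time: 18.3
tcp_pos: [0.5725, 0.144, 0.1049]
eef_rot: [-1.171, -1.269, 1.267]
wrist_force: [-12.8, -3.1, 37.3]
gripper_width: 0.0089
```

```bash
python3 -c "
from h import *
st()"
```

```text
t 18.3 tcp [0.5725 0.144  0.1049] psi 1.6509 tilt [ 0.002  0.    -1.   ] F [-12.8  -3.1  37.3] w 0.0089
```

Request:
step_arm --rows '[{"xyz": [0, -0.1, 0], "twist": 0}, {"xyz": [0, -0.1, 0], "twist": 0}, {"xyz": [0, 0, 0], "twist": 0}, {"xyz": [0, 0, 0], "twist": 0}, {"xyz": [0, 0, 0], "twist": 0}]'

```text
time: 18.8
tcp_pos: [0.5724, 0.1439, 0.1051]
eef_rot: [-1.171, -1.268, 1.268]
wrist_force: [-2.7, -0.6, 7.1]
gripper_width: 0.0093
```

Request:
step_arm --rows '[{"xyz": [0, 0, 0], "twist": 0}, {"xyz": [0, 0, 0], "twist": 0}, {"xyz": [0, 0, 0], "twist": 0}, {"xyz": [0, 0, 0], "twist": 0}, {"xyz": [0, 0, 0], "twist": 0}]' --claw 4.0

```text
time: 19.3
tcp_pos: [0.5723, 0.144, 0.1049]
eef_rot: [-1.17, -1.268, 1.268]
wrist_force: [0.6, 0.5, 0.1]
gripper_width: 0.0397
```

Run:
```python
from h import *
st();w=snap("wrist","w24");s=snap("side","s24");st()
a=cv2.imread("pics/w24.png")[130:330,180:380];b=cv2.imread("pics/s24.png")[120:190,195:265]
cv2.imwrite("pics/z24.png",np.hstack([cv2.resize(i,(400,400),interpolation=cv2.INTER_CUBIC) for i in (a,b)]))
```

```text
t 19.3 tcp [0.5723 0.144  0.1049] psi 1.6509 tilt [ 0. -0. -1.] F [0.6 0.5 0.1] w 0.0397
t 19.4 tcp [0.5723 0.144  0.1049] psi 1.651 tilt [ 0. -0. -1.] F [ 0.3  0.1 -0.3] w 0.0401
```

View pics/z24.png

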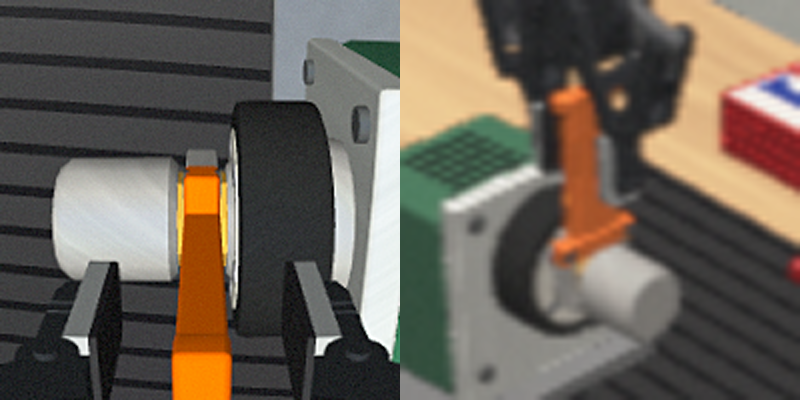

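Fingers are clear on both sides; the wheel is still home. Retreat straight up, then check.

Request:
step_arm --rows '[{"xyz": [0, -1.5, 0], "twist": 0}, {"xyz": [0, -2.5, 0], "twist": 0}, {"xyz": [0, -3, 0], "twist": 0}, {"xyz": [0, -3, 0], "twist": 0}, {"xyz": [0, -1.5, 0], "twist": 0}]'

```text
time: 19.9
tcp_pos: [0.5728, 0.1441, 0.2223]
eef_rot: [-1.172, -1.27, 1.266]
wrist_force: [-0.1, -0.2, -0.9]
gripper_width: 0.0398
```

Request:
step_arm --rows '[{"xyz": [0, 0, 3], "twist": 0}, {"xyz": [0, 0, 2], "twist": 0}, {"xyz": [0, 0, 0], "twist": 0}, {"xyz": [0, 0, 0], "twist": 0}, {"xyz": [0, 0, 0], "twist": 0}]'

```text
time: 20.4
tcp_pos: [0.523, 0.1399, 0.2198]
eef_rot: [-1.17, -1.268, 1.268]
wrist_force: [-0.2, 1.1, 0.2]
gripper_width: 0.0399
```

Run:
```python
from h import *
st();w=snap("wrist","w25");s=snap("side","s25");st()
a=cv2.imread("pics/w25.png")[130:330,180:380];b=cv2.imread("pics/s25.png")[130:190,200:260]
g=np.array([.5725,.1439,.09])
b=cv2.resize(b,(400,400),interpolation=cv2.INTER_CUBIC)
for dx,dz in [(-.024,.026),(.024,.026),(0,.105),(0,0)]:
    u,v=proj(s,g+[dx,dx*.08,dz]);cv2.circle(b,(int((u-199.5)*6.667),int((v-129.5)*6.667)),3,(255,0,255),-1)
cv2.imwrite("pics/z25.png",np.hstack([cv2.resize(a,(400,400),interpolation=cv2.INTER_CUBIC),b]))
```

```text
t 20.4 tcp [0.523  0.1399 0.2198] psi 1.6507 tilt [ 0. -0. -1.] F [-0.2  1.1  0.2] w 0.0399
t 20.5 tcp [0.5228 0.1399 0.2196] psi 1.6508 tilt [-0. -0. -1.] F [ 0.1 -0.8 -0.1] w 0.0405
```

View pics/z25.png

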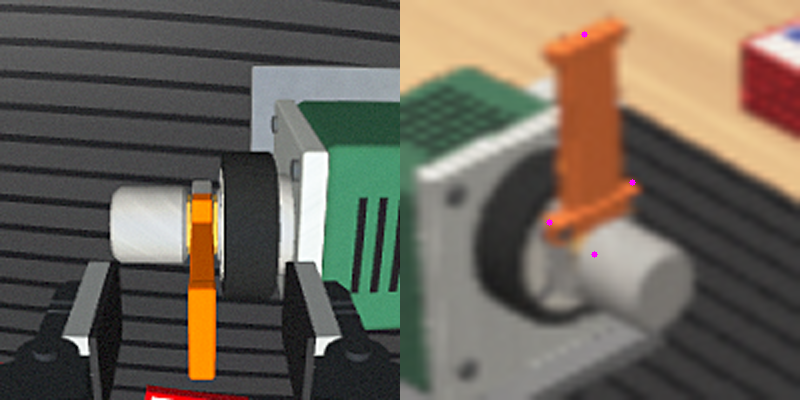

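View pics/s25.png

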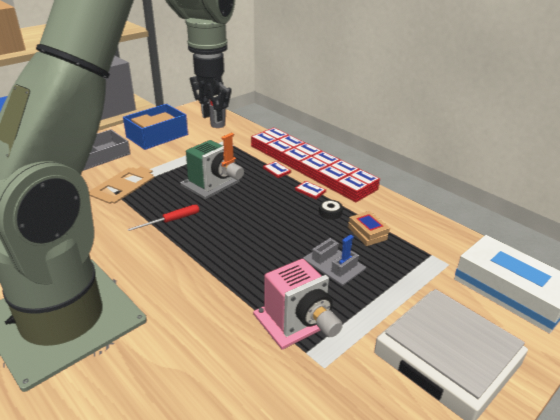

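The clip stands upright in the groove at (227,148), with its crown at the predicted height, and the wheel is home. The blue clip and the bystanders are unmoved.

```bash
python3 -c "
from rig import hand_in
print(hand_in())"
```

```text
the job is handed in; nothing more can be done
None
```

The wheel is home, the orange clip is seated in the brass groove and released, and the job is handed in at about 20.5 s.

- **Wheel:** I pushed it along the axle with the closed fingers until it stopped against the shoulder at about 14 N. The last pictures show the groove uncovered and the wheel still home.
- **Clip:** I gripped the tab, lifted it clear of the rack and pressed it down. The jaws met the neck at the expected height with 14 N, the force then dropped, and the clip stopped hard at 37 N. By the gripper position its mouth was then about 90 mm above the table.
- **Final check:** After I let go and retreated, the side view shows the clip upright with its crown within about a pixel of where it should be, and the wrist force reads zero. By eye, the blue clip and the other bystanders look unmoved; I did not measure them.

**What disagreed:**
- The fingertips appeared about 30 to 40 mm above the stated TCP in both the side and wrist views. My first push therefore passed over the wheel without touching it. I set later heights from the pictures instead.
- The wrist camera put things about 2 mm away from the top and side cameras. I corrected for this by lining up the clip and groove in the same picture.

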